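# Sweep the rejects into the locked drawer of the reject box

## Robot

A 6-joint arm with a two-finger parallel gripper is mounted at the origin on a cart in front of the work surface, level with it; the furniture and walls round the work are solid. World frame = base frame: x ahead of the robot, y to its left, z up, the work surface at z = 0. Lengths are in mm, angles in rad, forces in N, time in s.
With the tool pointing down it reaches from about 350 to 775 mm from the base axis. Payload 7.3 kg.
Tool frame: the origin (TCP) lies midway between the tips of the shut fingers; the grasp point (between the pads) lies 19 mm behind it; z points along the fingers, y is the line along which they close (so a half turn about z gives the same grasp; the last joint's range is limited). The gripper opens to 92 mm and grips with 3 to 60 N. Pads are 19 mm wide; open, the fingers measure 130 mm over their backs; the gripper's body (75 mm by 190 mm) begins 47 mm behind the grasp point.
Start: joints at [-0.146, 0.342, 1.524, -0, 1.275, -0.146], TCP at [525.019, 0.019, 226.741] pointing down, gripper open.
Joint ranges: [-2.53, 2.53], [-0.77, 2.02], [0.04, 2.7], [-1, 4.14], [0.28, 2.66], [-3.11, 3.11]. Speed limits (rad/s): [2.57, 2.57, 3.14, 3.14, 3.14, 3.14].

## Interface

Orientations are given as [roll, pitch, yaw] about the fixed x, y, z axes, in that order (R = Rz(yaw) Ry(pitch) Rx(roll)).
In Python, from plant import get_obs, capture, camera_model, close_job, search_frame, regions_of, pinpoint gives the robot as it stands. The module is installed in compiled form; this text tells all that it offers.
- The arm moves only by the shell command python3 -m pendant 'ROWS'. ROWS is JSON, one flat list of numbers, 7 for each row, row after row: the shift along the tool's x, y, z in units of 30 mm (1.0 is 30 mm), then the turn, a rotation vector about the tool's x, y, z in units of 4 degrees (1.0 is 4 degrees), then the closure, from -1 (fully open) to 1 (shut), so that 0 is half open. In form: [dx, dy, dz, wx, wy, wz, gripper, dx, dy, dz, wx, wy, wz, gripper, ...]. A call has 1 to 12 rows; each row shifts and turns the commanded pose from where the row before left it, along the tool's axes as they then stand; what a row does not reach is not made up. A row lasts 1/10 s, in which the tool goes at most 50 mm and 8.59 degrees, less where a joint would pass 70% of its speed; a pose out of reach is approached as far as the arm can. A call with a number of a shift or a turn outside -1 to 1 is refused whole. A call with a gripper value outside its range is refused whole. The fingers move at their own pace and stop on an object; the grip force is fixed at half the most. Time passes only in rows, so rows that do not move let the fingers close. It gives the time, the measured TCP pose, the force, the opening and the grip force at its end, in the units of the state.
- get_obs(): the state, without advancing time (a new reading comes with each control period).
- capture(name): name is "scene" or "side" or "wrist"; returns the picture (420x560x3 uint8, red, green, blue); there is no depth.
- camera_model(name): a dict with "fov_y" (degrees; the focal length in pixels is half the picture's height over the tangent of half this angle, whatever the lens; pixels are square), "cx", "cy" (the principal point, pixels), "D" ([k1, k2, p1, p2, k3] as OpenCV has them; the pictures are not rectified), "pose" (4x4, takes a point from camera to world coordinates). Camera axes: x right, y up, looking along -z (the intrinsics and any distortion apply to the point x, -y, -z); pixel columns grow to the right and rows downward; lengths in mm; the calibration is good to about 2 mm. A picture is of the moment at which its call begins: read the wrist's pose just before it. camera_model takes no time and is no camera call; for the wrist camera it gives the pose at the moment of the call.
- close_job(): hands the job in; it is judged then, once.
Trained networks look in the newest picture that a camera, given by its name, has taken for a name from the list of things; names that differ only in an ending like _2 or _b are one class to them, and where a whole thing is asked for, a point or a joint stands for the part that bears it (a point fixed in the world has none). Each returns a list of dicts, best first, with "score" (0 to 1); they miss things now and then, are a little off and sometimes report something else, mostly with a low value. They report only what shows in the picture. A call takes as long as a camera call.
- search_frame(camera, thing): "location" ([column, row] in pixels, amid what is visible of it).
- regions_of(camera, thing): "pixels" (420x560 bool, what is visible of it) and "location" ([column, row] in pixels, amid what is visible of it).
- pinpoint(camera, thing): "location" ([column, row] in pixels: a listed point, or the origin of a listed thing).
The state is a dict: "time": time; "joint_positions": joint angles; "dq": joint speeds; "tau": joint torques, N m; "tool_pos": TCP position; "tcp_rot": TCP orientation; "contact_force": force on the tool from outside, world axes, zero at the start; "moment": the same for the moment, N m; "grip_width": finger opening in mm; "finger_force": force on a finger pad.
Only numpy, scipy, OpenCV 4.12 (cv2) and the standard library are available. Lean on these libraries where they do the work, as an engineer would, in place of code of your own. Each camera call takes 0.05 s, during which the arm holds its last target. There are 200 camera calls.

## Task

Clear the grey reject box: push the thin release rod through the small round hole in its front to trip the hidden latch, draw the drawer fully out, and with the scraper block sweep every turned part that lies on the deck over the front edge into the drawer; the rejects have sharp burrs, so never touch them with the fingers. Then push the drawer fully home until it latches. Finally the rod must lie flat and the scraper stand upright on its base, both in the blue tool tray; leave the eye loupe and the tape roll where they are.

Things in the scene. Friction and masses are not known exactly. Their poses are not given: they have to be found in the camera images.
- reject_box: Grey steel reject box, fixed, 170 deep (x) x 240 wide (y) mm. Origin: centre of its underside; x from its front (-85 mm, toward the robot) to its back, z up. Its top, the deck, is 83 mm high, between 12 mm high curbs left, right and at the back, open at the front edge; free inside the curbs x -85..+79, y -47..+103 mm. Rejects stand at x -72..+17: the strip behind them is clear.
- deck (a point): Point on the deck top, in the middle between left and right curbs (box frame x = 0, y = 28, z = 83 mm).
- hole (a point): Centre of the level round access hole, 14 mm in diameter, in the box's front panel (6 mm thick) right of the drawer, 45 mm above the bench; on the panel's front face. It runs along the box's x axis. A sprung push plate (26 mm disc) lies 30 mm behind that face.
- latch (a joint): How far the hidden push plate behind the hole is pressed in (m): 0 at rest, 0.014 at its stop. Its spring asks 2.4 N to start and 5 N at full depth; the drawer is set free at about 0.007 to 0.009, and the plate springs back when released.
- drawer (a joint): How far the drawer stands out toward the robot (m): 0 shut, 0.090 fully out (stop). Latched, it cannot be pulled. Set free, a spring ejector (7 N when shut, over the first 50 mm) throws it out to about 0.055; beyond, 1.5 N friction keeps it where left. Pushed fully home (about 10 N) it latches by itself and stays below 0.003.
- drawer_in (a point): Centre of the drawer's inner floor, 10 mm above the bench, moving with the drawer; axes as the box's. Inside it is x -67..+70, y -80..+80 mm, side walls 36 mm high; front panel x -75..-67 mm, 172 mm wide, its top edge 64 mm above the bench. The deck's underside is 75 mm above the bench.
- drawer_handle (a point): Middle of the drawer's bar handle (round bar 10 mm thick, 90 mm long across y), 48 mm above the bench and 55 mm in front of the drawer's front panel; moves with the drawer.
- rod: Release rod, 168 mm long, 0.12 kg, lying on the bench: black square handle 24 x 24 x 88 mm with a thin steel rod (6 mm thick, 80 mm long) out of its front. x points along it to the tip; origin on its underside: handle from x = -84 to +4 mm, tip at +84 mm; rod axis 12 mm above the underside. Balances at x = -36 mm.
- rod_tip (a point): The tip of the release rod's thin end.
- scraper: Scraper block, 0.35 kg, standing on the bench: aluminium blade 100 mm wide (y), 62 mm high, front face at x = -22 mm looking to -x; behind it a steel base to x = +26 mm, 22 mm high; upright black grip 20 mm thick (x -6..+14), 56 mm wide (y), up to 112 mm high. Origin: on the underside, midway across; z up.
- scraper_grip (a point): Point in the middle of the scraper's upright grip, 92 mm above its underside (x = +4 mm); gripped here, fingertips stay clear above the blade and the rejects.
- tool_tray: The shallow blue tool tray, fixed on the bench: 200 x 160 mm outside, rim 22 mm high, floor 3 mm thick, walls 3 mm. Origin: centre of its underside. Its long sides run along its x axis turned by -8 degrees (-0.14 rad) about z.
- eye_loupe: A black eye loupe, 39 mm wide and 40 mm high, standing between the check fixture (190 mm tall, around x = 0.62, y = 0.12 m: carry things past it in front or above) and the box: a bystander. Origin: centre of its underside.
- tape_roll: A roll of brown tape, 92 mm wide and 48 mm high, lying behind the tool tray: a bystander. Origin: centre of its underside.
- reject_1: A rejected grey steel turned part (flange bush 32 mm wide, 31 mm high), standing on the deck at the start, if present. Origin: centre of its foot; z along its axis.
- reject_2: A rejected grey steel turned part (plug 28 mm wide, 39 mm high), standing on the deck at the start, if present. Origin: centre of its foot; z along its axis.
- reject_3: A rejected grey steel turned part (sleeve 25 mm wide, 56 mm high), standing on the deck at the start, if present. Origin: centre of its foot; z along its axis.
- reject_4: A rejected grey steel turned part (flange bush 32 mm wide, 31 mm high), standing on the deck at the start, if present. Origin: centre of its foot; z along its axis.
- reject_5: A rejected grey steel turned part (plug 28 mm wide, 39 mm high), standing on the deck at the start, if present. Origin: centre of its foot; z along its axis.
- reject_6: A rejected grey steel turned part (sleeve 25 mm wide, 56 mm high), standing on the deck at the start, if present. Origin: centre of its foot; z along its axis.

How it is judged:
By the outcome, as a careful person would: the job done as asked, in the order asked, and still so for the second after the job is handed in, with the robot touching nothing.
Of reject_1, reject_2, reject_3, reject_4, reject_5, reject_6 only 3 to 6 are there at a start; the rules pass over those that are not, and their reading is None.
At some moment in a run one of rod, scraper may be knocked a few centimetres aside while the robot is not near it.
It also fails if it takes over 192 s, if anything falls off the work surface, if the arm or the gripper's body presses on something with over 40 N, if the wrist force passes 120 N, or if a joint passes its speed limit or range.

## Working session

There is one attempt and no reset: what is moved stays moved. The work goes in short steps, Python scripts to look and compute and a shell command to move; the robot and the scene stay as the last step left them, time stands still between calls to the robot, and variables do not carry over. Pictures are saved under pics/ and viewed, at most 14 in all, crops included, and the job is handed in when it is done.

```bash
mkdir -p pics; cat > h.py <<'E'
import numpy as np, cv2
from plant import *
from scipy.spatial.transform import Rotation as R
def K(m):
    f=210/np.tan(np.radians(m["fov_y"])/2); return np.array([[f,0,m["cx"]],[0,f,m["cy"]],[0,0,1.]])
def ray(cam,px,m=None):
    m=m or camera_model(cam)
    u=cv2.undistortPoints(np.array([[px]],float),K(m),np.array(m["D"],float))[0,0]
    P=np.array(m["pose"]); return P[:3,3],P[:3,:3]@np.array([u[0],-u[1],-1])
def at(cam,px,z,m=None):
    o,d=ray(cam,px,m); return o+d*(z-o[2])/d[2]
def proj(cam,p,m=None):
    m=m or camera_model(cam); P=np.array(m["pose"]); q=P[:3,:3].T@(np.array(p,float)-P[:3,3]); q=q*[1,-1,-1]
    return cv2.projectPoints(q.reshape(1,1,3),np.zeros(3),np.zeros(3),K(m),np.array(m["D"],float))[0][0,0]
def tri(obs):
    A=np.zeros((3,3));b=np.zeros(3)
    for o,d in obs:
        d=d/np.linalg.norm(d);M=np.eye(3)-np.outer(d,d);A+=M;b+=M@o
    return np.linalg.solve(A,b)
def shot(cam,name):
    im=capture(cam); cv2.imwrite(f"pics/{name}.png",cv2.cvtColor(im,cv2.COLOR_RGB2BGR)); return im
def delta(p,rpy=None):
    "rows units from current TCP to p, in tool axes"
    o=get_obs(); T=R.from_euler('xyz',o["tcp_rot"]); d=T.inv().apply(np.array(p)-o["tool_pos"])/30
    w=(T.inv()*R.from_euler('xyz',rpy)).as_rotvec(degrees=True)/4 if rpy is not None else None
    return d.round(2),w
E
python3 - <<'E'
from h import *
np.set_printoptions(precision=1,suppress=True)
print(get_obs())
hz=dict(reject_box=0,deck=83,hole=45,drawer_in=10,drawer_handle=48,rod=0,rod_tip=12,scraper=0,scraper_grip=92,tool_tray=0,eye_loupe=0,tape_roll=0)
shot("scene","s0");shot("side","d0")
for t,z in hz.items():
  for c in("scene","side"):
    for r in pinpoint(c,t)[:2]:
      print(t,c,round(r["score"],2),np.array(r["location"]),at(c,r["location"],z))
for c in("scene","side"):
  for r in pinpoint(c,"reject_1")+pinpoint(c,"reject_2")+pinpoint(c,"reject_3"): print(c,round(r["score"],2),np.array(r["location"]),at(c,r["location"],83))
E
```

```text
{'time': 0.0, 'joint_positions': array([-0.1,  0.3,  1.5,  0. ,  1.3, -0.1]), 'dq': array([-0.,  0., -0., -0.,  0., -0.]), 'tau': array([  0. , -43.1, -24.4,   0.1,   0.1,  -0. ]), 'tool_pos': array([524.6,   0.1, 226.1]), 'tcp_rot': array([-3.1, -0. ,  1.6]), 'contact_force': array([-0.2, -0.5, -0.4]), 'moment': array([-0., -0., -0.]), 'finger_force': 0.0, 'grip_width': 91.5945064389316}
reject_box scene 0.81 [366.3 301.3] [ 639.7 -246.2    0. ]
reject_box scene 0.16 [247.3 253.2] [462.6  -7.1   0. ]
reject_box side 0.59 [302.9 305.6] [ 633.7 -244.2    0. ]
deck scene 0.57 [368.7 255.9] [ 652.4 -214.1   83. ]
deck side 0.77 [312.3 271. ] [ 652.7 -218.4   83. ]
deck side 0.74 [290.5 271.8] [ 602.6 -222.    83. ]
hole scene 0.61 [326.  311.2] [ 527.2 -302.6   45. ]
hole scene 0.46 [225.8 187.6] [474.5 261.1  45. ]
hole side 0.62 [257.3 308.4] [ 529.4 -302.4   45. ]
drawer_in scene 0.65 [287.  192.4] [648.2 257.8  10. ]
drawer_in scene 0.63 [220.8 219.3] [436.1 151.6  10. ]
drawer_handle scene 0.57 [297.7 269.8] [ 522.6 -170.4   48. ]
drawer_handle side 0.54 [252.2 269. ] [ 512.1 -169.
[... 2083 characters left out ...]
 0.56 [303.6 287.6] [ 629.5 -276.3   83. ]
side 0.55 [290.1 266.9] [ 602.2 -204.    83. ]
side 0.48 [310.6 276.1] [ 647.5 -236.8   83. ]
side 0.78 [295.4 257.5] [ 615.9 -167.5   83. ]
side 0.68 [286.6 280.3] [ 593.  -252.2   83. ]
side 0.66 [317.5 261. ] [ 667.8 -180.5   83. ]
side 0.56 [303.6 287.6] [ 629.5 -276.3   83. ]
side 0.55 [290.1 266.9] [ 602.2 -204.    83. ]
side 0.48 [310.6 276.1] [ 647.5 -236.8   83. ]
side 0.78 [295.4 257.5] [ 615.9 -167.5   83. ]
side 0.68 [286.6 280.3] [ 593.  -252.2   83. ]
side 0.66 [317.5 261. ] [ 667.8 -180.5   83. ]
side 0.56 [303.6 287.6] [ 629.5 -276.3   83. ]
side 0.55 [290.1 266.9] [ 602.2 -204.    83. ]
side 0.48 [310.6 276.1] [ 647.5 -236.8   83. ]
```

```bash
python3 -c "
import cv2,numpy as np
a=cv2.imread('pics/s0.png');b=cv2.imread('pics/d0.png');cv2.imwrite('pics/both.png',cv2.resize(np.vstack([a,b]),(800,1200))[:, :]);
cv2.imwrite('pics/s1.png',cv2.resize(a,(800,600)));cv2.imwrite('pics/d1.png',cv2.resize(b,(800,600)))"
```

```text
(no output)
```

View pics/s1.png

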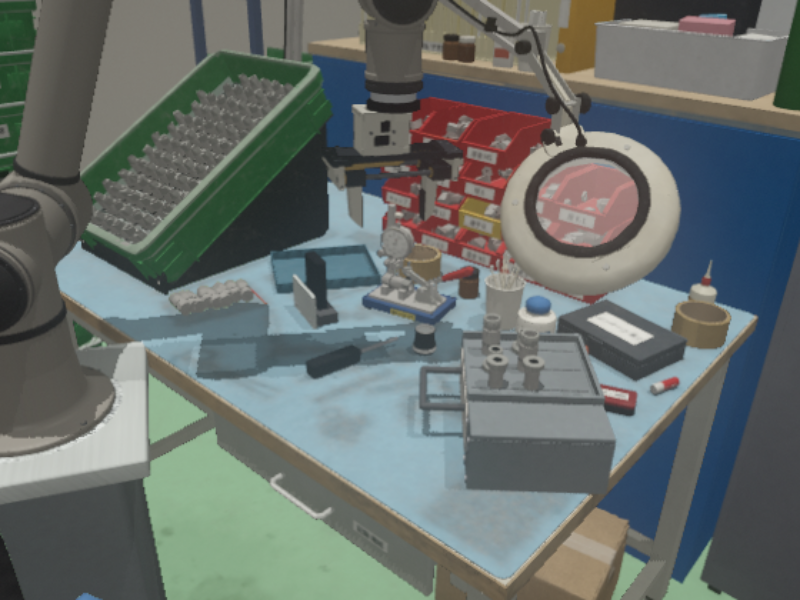

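View pics/d1.png

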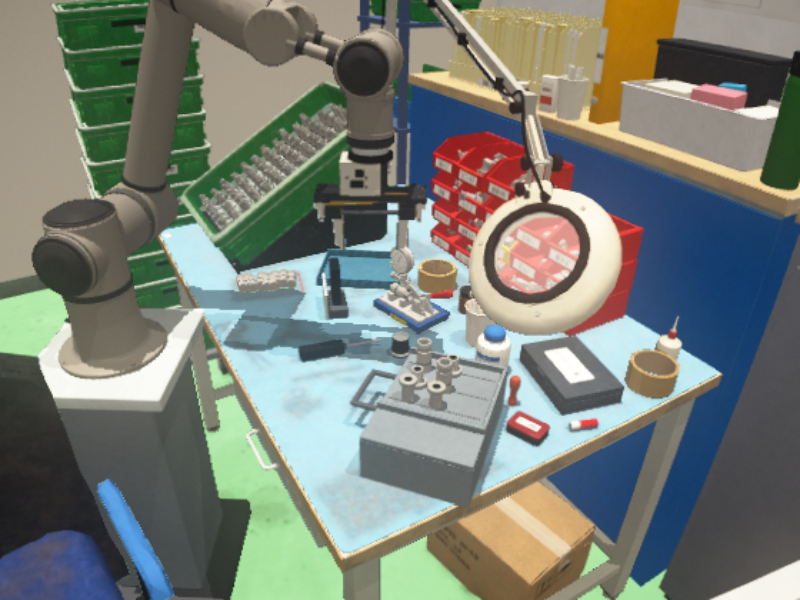

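The scene shows the rod around (350,357) in the 800 px view, the scraper at (315,290), the tray at (325,268) and the box at (535,410) with about 6 rejects. The box is clearly yawed by roughly -20°. Next I'll take a closer look at the rod with the wrist camera.

```bash
python3 - <<'E'
from h import *
np.set_printoptions(precision=1,suppress=True)
m=camera_model("wrist"); print(np.array(m["pose"]),get_obs()["tcp_rot"])
im=shot("wrist","w0")
for t,z in dict(rod=0,rod_tip=12,eye_loupe=0,hole=45,drawer_handle=48,scraper_grip=92).items():
    for r in pinpoint("wrist",t)[:2]: print(t,round(r["score"],2),np.array(r["location"]),at("wrist",r["location"],z,m))
for r in regions_of("wrist","rod")[:1]:
    p=np.array(np.nonzero(r["pixels"])).T[:,::-1]; w=np.array([at("wrist",q,12,m)[:2] for q in p[::5]])
    c=w.mean(0); u=np.linalg.svd(w-c,full_matrices=False)[2][0]; s=(w-c)@u; print("axis",np.degrees(np.arctan2(u[1],u[0])),c,c+u*s.min(),c+u*s.max())
# box fit from scene/side points
from scipy.optimize import least_squares
ob=[]
for c in("scene","side"):
    capture(c)
    for t,q in dict(reject_box=(0,0,0),deck=(0,28,83),hole=(-85,None,45),drawer_handle=(-140,28,48)).items():
        r=pinpoint(c,t)
        if r and r[0]["score"]>.5: ob.append((c,t,q,r[0]["location"]))
def f(v,full=False):
    e=[]
    for c,t,q,l in ob:
        q=np.array([q[0],v[3] if q[1] is None else q[1],q[2]],float)
        p=np.r_[v[:2],0]+R.from_euler('z',v[2]).apply(q); e.append(proj(c,p)-l)
    return np.ravel(e)
s=least_squares(f,[637,-245,-.35,-89],loss="soft_l1"); print(s.x,f(s.x).reshape(-1,2),[o[:2] for o in ob])
E
```

```text
[[  1.   -0.   -0.  525.6]
 [  0.    1.    0.3  71.3]
 [  0.   -0.3   1.  383.8]
 [  0.    0.    0.    1. ]] [3.1 0.  1.6]
rod 0.85 [232.8 183.6] [464.7  -3.2   0. ]
rod 0.69 [203.4  40.3] [436.7 163.2   0. ]
rod_tip 0.87 [295.3 165.4] [542.2  21.3  12. ]
eye_loupe 0.65 [324.4 183.2] [579.5  -2.6   0. ]
drawer_handle 0.56 [274.  321.5] [ 516.4 -169.7   48. ]
axis -160.53352733205952 [441.1 -12. ] [541.3  23.4] [385.  -31.9]
[ 639.8 -244.8   -0.3  -87.1] [[-1.3 -0.2]
 [ 0.   0.7]
 [-0.4 -0.5]
 [-3.9 -0.5]
 [ 0.7  0.4]
 [ 0.2 -0. ]
 [ 0.5  1.7]
 [ 3.1  2.4]] [('scene', 'reject_box'), ('scene', 'deck'), ('scene', 'hole'), ('scene', 'drawer_handle'), ('side', 'reject_box'), ('side', 'deck'), ('side', 'hole'), ('side', 'drawer_handle')]
```

View pics/w0.png

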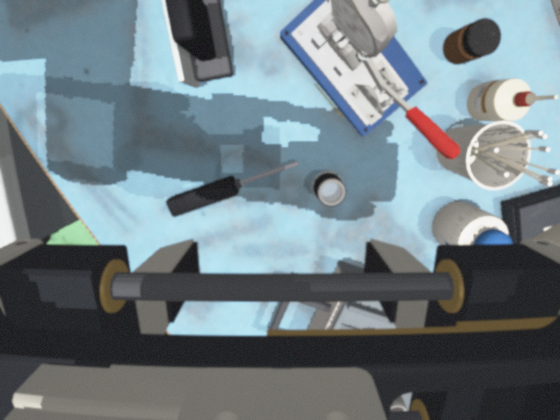

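Wrist picture: the rod's handle is at (203,195), its tip at (297,163), and the loupe is at (329,189). The rod points at +19.5°, and the box yaw is about -0.3 rad. I'll grasp the rod.

```bash
python3 -m pendant '[-0.155,-0.854,0.6,0,0,0,0,-0.155,-0.854,0.6,0,0,0,0,-0.155,-0.854,0.6,0,0,0,0,-0.155,-0.854,0.6,0,0,0,0,0,0,0.27,0,0,1,0,0,0,0.27,0,0,1,0,0,0,0.27,0,0,1,0,0,0,0.27,0,0,1,0,0,0,0.27,0,0,1,0,0,0,0.27,0,0,1,0,0,0,0.27,0,0,1,0,0,0,0.27,0,0,1,0]'
python3 -m pendant '[0,0,0,0,0,1,0,0,0,0,0,0,1,0,0,0,0,0,0,1,0,0,0,0,0,0,1,0,0,0,0,0,0,1,0,0,0,0,0,0,1,0,0,0,0,0,0,1,0,0,0,0,0,0,1,0,0,0,0,0,0,1,0,0,0,0,0,0,0.6,0,0,0,0,0,0,0,0]'
python3 - <<'E'
from h import *
np.set_printoptions(precision=3,suppress=True)
o=get_obs();print(o["tool_pos"],o["tcp_rot"],o["joint_positions"])
m=camera_model("wrist"); shot("wrist","w1")
for r in regions_of("wrist","rod")[:1]:
    p=np.array(np.nonzero(r["pixels"])).T[:,::-1]; w=np.array([at("wrist",q,14,m)[:2] for q in p[::3]])
    c=np.median(w,0); u=np.linalg.svd(w-c,full_matrices=False)[2][0]; s=(w-c)@u; print("axis",np.degrees(np.arctan2(u[1],u[0])),c,c+u*s.min(),c+u*s.max())
for r in pinpoint("wrist","rod_tip")[:1]+pinpoint("wrist","rod")[:1]: print(r["score"],at("wrist",r["location"],12,m))
print(delta([422.5,-18.6,4],[np.pi,0,np.radians(19.5)]))
E
```

```text
time: 3.7
tool_pos: [422.7, -18.6, 89.7]
tcp_rot: [3.141, -0.0, 1.009]
contact_force: [0.1, 0.9, 0.3]
grip_width: 45.8
finger_force: 0.0
time: 4.8
tool_pos: [422.7, -18.6, 90.0]
tcp_rot: [3.141, -0.0, 0.342]
contact_force: [-0.1, -0.6, 0.2]
grip_width: 46.0
finger_force: 0.0
[422.719 -18.6    90.032] [ 3.141 -0.     0.342] [-0.226  0.34   1.977  0.     0.824  1.003]
axis -160.84610577248657 [442.355 -11.326] [544.496  24.151] [384.005 -31.593]
0.82 [545.245  24.04   12.   ]
0.61 [465.301  -0.721  12.   ]
(array([-0.  , -0.  ,  2.87]), array([ 0.002, -0.003,  0.038]))
```

```bash
python3 -m pendant '[0,0,0.8,0,0,0,0,0,0,0.8,0,0,0,0,0,0,0.8,0,0,0,0,0,0,0.47,0,0,0,0,0,0,0,0,0,0,1,0,0,0,0,0,0,1,0,0,0,0,0,0,1,0,0,0,0,0,0,1,0,0,0,0,0,0,1,0,0,-0.5,0,0,0,1,0,0,-1,0,0,0,1,0,0,-1,0,0,0,1]'
python3 - <<'E'
from h import *
np.set_printoptions(precision=3,suppress=True)
o=get_obs();print(o["tool_pos"],o["tcp_rot"],o["grip_width"],o["finger_force"])
# refine box: view front
P=np.array([639.8,-244.8,0]);yaw=-.3
E
```

```text
time: 6.2
tool_pos: [422.0, -18.5, 79.6]
tcp_rot: [-3.141, 0.001, 0.342]
contact_force: [0.4, -0.5, -1.9]
grip_width: 24.0
finger_force: 30.0
[421.962 -18.468  79.616] [-3.141  0.001  0.342] 24.00005291080598 29.995193481445312
```

```bash
python3 -m pendant '[-0.687,0.88,0,0,0,0,1,-0.687,0.88,0,0,0,0,1,-0.687,0.88,0,0,0,0,1,-0.687,0.88,0,0,0,0,1,-0.687,0.88,0,0,0,0,1,-0.687,0.88,0,0,0,0,1,-0.687,0.88,0,0,0,0,1,0,0,0,0,0,1,1,0,0,0,0,0,1,1,0,0,0,0,0,1,1,0,0,0,0,0,1,1]'
python3 -m pendant '[0,0,0,0,0,1,1,0,0,0,0,0,1,1,0,0,0,0,0,1,1,0,0,0,0,0,1,1,0,0,0,0,0,1,1,0,0,0,0,0,0.6,1,0,0,0,0,0,0,1]'
python3 - <<'E'
from h import *
np.set_printoptions(precision=3,suppress=True)
o=get_obs();print(o["tool_pos"],o["tcp_rot"],o["grip_width"])
m=camera_model("wrist"); shot("wrist","w2"); print(np.array(m["pose"]))
for t,z in dict(hole=45,drawer_handle=48,deck=83,rod_tip=o["tool_pos"][2]+8,reject_box=0).items():
    for r in pinpoint("wrist",t)[:2]: print(t,round(r["score"],2),r["location"],at("wrist",r["location"],z,m))
E
```

```text
time: 7.3
tool_pos: [348.4, -241.1, 79.0]
tcp_rot: [3.142, -0.0, 0.06]
contact_force: [-0.5, 1.4, -1.2]
grip_width: 24.0
finger_force: 30.0
time: 8.0
tool_pos: [348.6, -241.0, 79.0]
tcp_rot: [3.142, -0.0, -0.328]
contact_force: [-0.3, 0.9, -1.9]
grip_width: 23.6
finger_force: 30.0
[ 348.551 -241.013   78.989] [ 3.142 -0.    -0.328] 23.56015446145097
[[  -0.322    0.912    0.253  417.101]
 [  -0.947   -0.31    -0.086 -264.782]
 [  -0.      -0.267    0.964  236.089]
 [   0.       0.       0.       1.   ]]
drawer_handle 0.92 [74.6, 5.9] [ 517.896 -175.441   48.   ]
drawer_handle 0.4 [278.4, 174.8] [ 388.311 -253.062   48.   ]
```

View pics/w2.png

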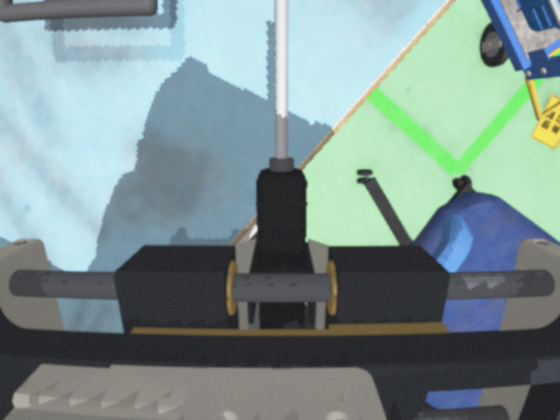

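Wrist picture: the rod runs straight ahead at column 282 and the handle bar is at (75,6), but the hole is not in view. I'll servo relative to the hole using the scene and side cameras.

```bash
cat >> h.py <<'E'
def hole_tip():
    out={}
    for t in("hole","rod_tip"):
        obs=[]
        for c in("scene","side"):
            capture(c); r=pinpoint(c,t)
            if r: obs.append((c,r[0]["score"],np.array(r[0]["location"])))
        out[t]=obs; rr=[ray(c,l) for c,s,l in obs]
        print(t,[(c,round(s,2),l.round(1)) for c,s,l in obs], "tri",tri(rr).round(1) if len(rr)==2 else None)
    return out
E
python3 - <<'E'
from h import *
np.set_printoptions(precision=3,suppress=True)
m=camera_model("wrist")
a=at("wrist",(2,16),53,m);b=at("wrist",(150,11),53,m);d=a-b;print("bar dir",np.degrees(np.arctan2(d[1],d[0]))-90)
hole_tip()
o=get_obs(); T=R.from_euler('xyz',o["tcp_rot"]); tip=o["tool_pos"]+T.apply([129.7,0,-8]); print("model tip",tip,[proj(c,tip) for c in("scene","side")])
h=np.array([528.3,-302.5,45]);print([proj(c,h) for c in("scene","side")])
# tip seen in wrist? undistort rod edge line
for px in ((281,20),(282,150)): print(at("wrist",px,90,m))
for c,n in(("scene","s2"),("side","d2")):
    im=shot(c,n); x,y=proj(c,h).astype(int); k=im[y-50:y+50,x-75:x+75]; cv2.imwrite(f"pics/{n}c.png",cv2.cvtColor(cv2.resize(k,(600,400),interpolation=2),cv2.COLOR_RGB2BGR)); print(x-75,y-50)
a=cv2.imread("pics/s2c.png");b=cv2.imread("pics/d2c.png");cv2.imwrite("pics/c2.png",cv2.resize(np.vstack([a,b]),(450,600)))
E
```

```text
bar dir -21.275813330529232
hole [('scene', 0.85, array([328.1, 314.6])), ('side', 0.55, array([255.5, 308.7]))] tri [ 526.1 -311.6   48.5]
rod_tip [('scene', 0.58, array([292. , 290.7])), ('side', 0.89, array([227.3, 289.9]))] tri [ 465.7 -296.2   94.7]
model tip [ 471.412 -282.86    86.822] [array([292.903, 290.839]), array([230.58 , 287.414])]
[array([326.525, 311.04 ]), array([256.802, 308.436])]
[ 457.843 -278.392   90.   ]
[ 405.292 -261.045   90.   ]
251 261
181 258
```

View pics/c2.png

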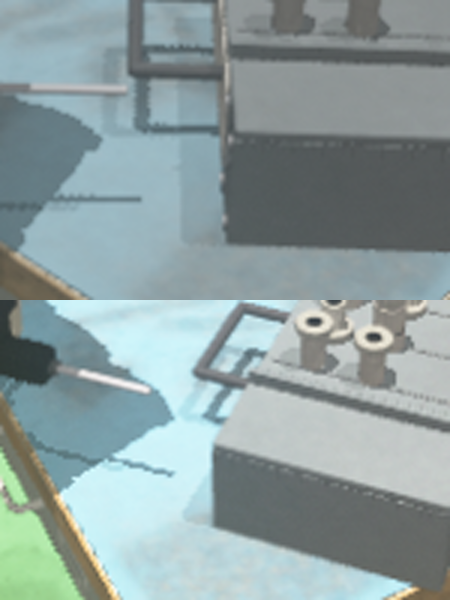

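The front face is almost edge-on in the scene view and hidden from the side camera, so those hole readings can't be trusted. I'll tilt the wrist camera forward to look at the face directly.

```bash
python3 -m pendant '[0.67,0,0,0,0,0,1,0,0,0,0,1,0,1,0,0,0,0,1,0,1,0,0,0,0,1,0,1,0,0,0,0,1,0,1,0,0,0,0,1,0,1,0,0,0,0,1,0,1,0,0,0,0,1,0,1,0,0,0,0,1,0,1,0,0,0,0,1,0,1,0,0,0,0,1,0,1,0,0,0,0,0,0,1]'
python3 - <<'E'
from h import *
np.set_printoptions(precision=3,suppress=True)
o=get_obs();print(o["tool_pos"],o["tcp_rot"],o["joint_positions"])
m=camera_model("wrist"); shot("wrist","w3"); print(np.array(m["pose"]),m["fov_y"])
for t,z in dict(hole=45,drawer_handle=48,deck=83,reject_box=0).items():
    for r in pinpoint("wrist",t)[:2]: print(t,round(r["score"],2),r["location"],at("wrist",r["location"],z,m))
E
```

```text
time: 10.0
tool_pos: [370.6, -239.9, 77.2]
tcp_rot: [-3.111, -0.563, -0.332]
contact_force: [-0.9, 0.4, -1.8]
grip_width: 23.8
finger_force: 30.0
[ 370.551 -239.908   77.17 ] [-3.111 -0.563 -0.332] [-1.026  0.295  2.389  1.51   0.374 -0.554]
[[  -0.309    0.908   -0.282  347.3  ]
 [  -0.951   -0.303    0.066 -237.446]
 [  -0.026    0.289    0.957  248.171]
 [   0.       0.       0.       1.   ]] 67.94751629962653
hole 0.85 [298.1, 54.5] [ 527.52  -304.923   45.   ]
drawer_handle 0.57 [142.6, 108.7] [ 516.632 -174.322   48.   ]
reject_box 0.6 [210.9, 22.5] [ 640.279 -247.211    0.   ]
```

View pics/w3.png

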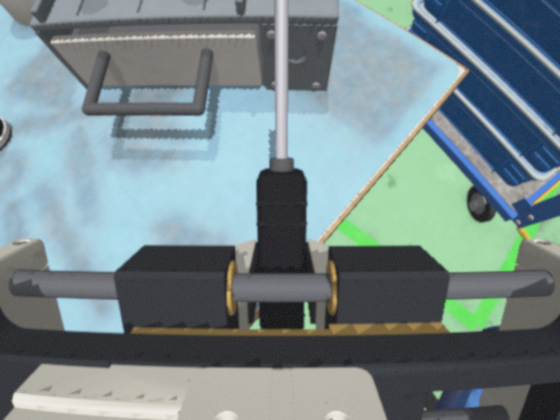

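```bash
python3 - <<'E'
import cv2
a=cv2.imread('pics/w3.png')[0:105,60:345];cv2.imwrite('pics/w3c.png',cv2.resize(a,None,fx=2.8,fy=2.8,interpolation=cv2.INTER_CUBIC))
E
```

```text
(no output)
```

View pics/w3c.png

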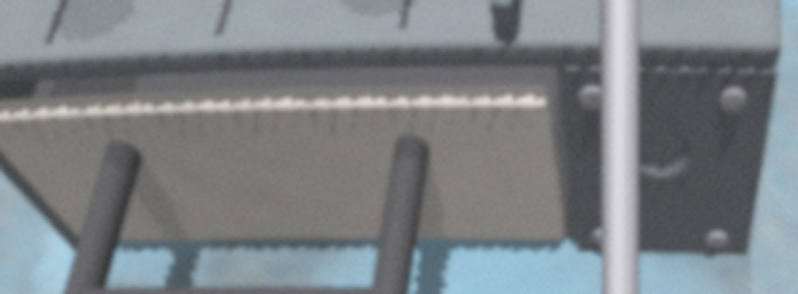

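```bash
python3 - <<'E'
from h import *
np.set_printoptions(precision=1,suppress=True)
# pose saved from w3
P=np.eye(4); m=dict(camera_model("wrist"))
def g(c,z): return at("wrist",(60+c[0]/2.8,c[1]/2.8),z,m)
for n,a,b,z in(("drawer top",(2,116),(545,101),64),("bolts up",(590,97),(733,99),65),("bolts lo",(600,238),(717,239),8),("deck edge",(10,68),(778,52),83)):
    p,q=g(a,z),g(b,z);d=p-q;print(n,p,q,np.degrees(np.arctan2(d[1],d[0]))-90)
print("hole",g((663,155),45),"corner",g((748,252),0))
E
```

```text
drawer top [ 596.4 -122.6   64. ] [ 541.  -273.8   64. ] -20.12627894633664
bolts up [ 537.2 -285.6   65. ] [ 523.8 -322.2   65. ] -20.12802770953722
bolts lo [ 535.6 -285.3    8. ] [ 522.7 -321.9    8. ] -19.43908694562026
deck edge [ 588.2 -137.4   83. ] [ 517.8 -330.3   83. ] -20.0582134759117
hole [ 529.1 -304.4   45. ] corner [ 520.1 -332.8   -0. ]
```

```bash
python3 - <<'E'
from h import *
np.set_printoptions(precision=3,suppress=True)
d,w=delta([388.6,-252.8,79],[np.pi,0,-.349]); print(d,w,w/9)
E
```

```text
[0.58 0.21 0.32] [-0.482 -8.074  0.399] [-0.054 -0.897  0.044]
```

```bash
python3 -m pendant '[0,0,0,-0.054,-0.897,0.044,1,0,0,0,-0.054,-0.897,0.044,1,0,0,0,-0.054,-0.897,0.044,1,0,0,0,-0.054,-0.897,0.044,1,0,0,0,-0.054,-0.897,0.044,1,0,0,0,-0.054,-0.897,0.044,1,0,0,0,-0.054,-0.897,0.044,1,0,0,0,-0.054,-0.897,0.044,1,0,0,0,-0.054,-0.897,0.044,1,0,0,0,0,0,0,1,0,0,0,0,0,0,1]'
python3 - <<'E'
from h import *
np.set_printoptions(precision=3,suppress=True)
o=get_obs();print(o["tool_pos"],o["tcp_rot"],o["joint_positions"],o["grip_width"])
print(delta([388.6,-252.8,37],[np.pi,0,-.349]))
E
```

```text
time: 11.35
tool_pos: [373.4, -235.6, 76.7]
tcp_rot: [-3.121, -0.09, -0.337]
contact_force: [1.1, 0.9, -2.3]
grip_width: 23.8
finger_force: 30.0
[ 373.432 -235.552   76.738] [-3.121 -0.09  -0.337] [-0.778  0.356  2.012  0.088  0.704  1.063] 23.81178144416407
(array([0.55, 0.4 , 1.37]), array([-0.303, -1.281,  0.185]))
```

```bash
python3 -m pendant '[0,0,0,-0.15,-0.64,0.09,1,0,0,0,-0.15,-0.64,0.09,1,0,0,0,0,0,0,1,0.3,0.2,0.5,0,0,0,1,0.3,0.25,0.5,0,0,0,1,0,0,0,0,0,0,1,0,0,0,0,0,0,1]'
python3 - <<'E'
from h import *
np.set_printoptions(precision=3,suppress=True)
o=get_obs();print(o["tool_pos"],o["tcp_rot"],o["joint_positions"],o["grip_width"])
print(delta([388.6,-252.8,37],[np.pi,0,-.349]))
hole_tip(); T=R.from_euler('xyz',o["tcp_rot"]); tip=o["tool_pos"]+T.apply([129.7,0,-8]); print("model tip",tip,[proj(c,tip) for c in("scene","side")])
E
```

```text
time: 12.05
tool_pos: [384.7, -254.0, 46.7]
tcp_rot: [-3.14, 0.001, -0.35]
contact_force: [-0.2, 0.1, -1.1]
grip_width: 23.5
finger_force: 30.0
[ 384.733 -254.022   46.743] [-3.14   0.001 -0.35 ] [-0.751  0.472  1.918  0.001  0.754  1.169] 23.54133212438415
(array([ 0.11, -0.08,  0.32]), array([-0.02 ,  0.021, -0.013]))
hole [('scene', 0.67, array([330.2, 312.9])), ('side', 0.87, array([258.5, 309.3]))] tri [ 532.3 -308.1   46. ]
rod_tip [('scene', 0.78, array([315.7, 305.9])), ('side', 0.77, array([244.9, 304.3]))] tri [ 503.5 -311.7   67.1]
model tip [ 506.58  -298.502   54.551] [array([314.437, 307.606]), array([246.802, 303.768])]
```

```bash
python3 -m pendant '[0.11,-0.08,0.32,0,0,0,1,0,0,0,0,0,0,1,0.2,0,0,0,0,0,1,0.2,0,0,0,0,0,1,0.2,0,0,0,0,0,1,0,0,0,0,0,0,1,0,0,0,0,0,0,1]'
python3 -m pendant '[0.1,0,0,0,0,0,1,0.1,0,0,0,0,0,1,0,0,0,0,0,0,1]'
python3 -m pendant '[0.1,0,0,0,0,0,1,0.1,0,0,0,0,0,1,0,0,0,0,0,0,1]'
python3 - <<'E'
from h import *
a,b=[],[]
for c,n in(("scene","s4"),("side","d4")):
    im=shot(c,n); x,y=proj(c,[529,-304,45]).astype(int); k=im[y-40:y+40,x-60:x+60]; b.append(cv2.cvtColor(cv2.resize(k,(450,300),interpolation=2),cv2.COLOR_RGB2BGR))
cv2.imwrite("pics/c4.png",np.vstack(b))
E
```

```text
time: 13.15
tool_pos: [406.5, -259.6, 37.2]
tcp_rot: [-3.141, 0.001, -0.349]
contact_force: [0.4, 0.1, -2.9]
grip_width: 23.7
finger_force: 30.0
time: 13.45
tool_pos: [412.4, -261.9, 37.3]
tcp_rot: [-3.141, 0.0, -0.349]
contact_force: [0.5, 0.1, -2.5]
grip_width: 23.9
finger_force: 30.0
time: 13.75
tool_pos: [418.1, -263.9, 37.2]
tcp_rot: [-3.141, 0.0, -0.349]
contact_force: [-0.1, -0.6, -1.8]
grip_width: 23.4
finger_force: 30.0
```

View pics/c4.png

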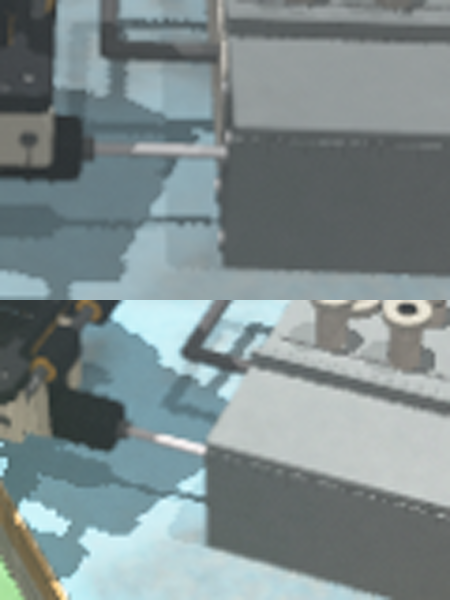

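The rod appears to be entering the hole: no contact force with the tip nominally 11 mm past the face. I'll advance in small steps.

```bash
python3 -m pendant '[0.15,0,0,0,0,0,1,0.15,0,0,0,0,0,1,0,0,0,0,0,0,1]'
python3 -m pendant '[0.15,0,0,0,0,0,1,0.15,0,0,0,0,0,1,0,0,0,0,0,0,1]'
python3 -m pendant '[0.12,0,0,0,0,0,1,0,0,0,0,0,0,1]'
python3 -m pendant '[0.12,0,0,0,0,0,1,0,0,0,0,0,0,1]'
```

```text
time: 14.15
tool_pos: [426.9, -267.2, 37.3]
tcp_rot: [-3.141, -0.0, -0.349]
contact_force: [0.3, 0.2, -0.4]
grip_width: 24.0
finger_force: 30.0
time: 14.45
tool_pos: [434.8, -269.9, 37.1]
tcp_rot: [-3.141, 0.001, -0.349]
contact_force: [-0.2, 0.0, -0.5]
grip_width: 23.7
finger_force: 30.0
time: 14.65
tool_pos: [436.8, -270.4, 36.7]
tcp_rot: [-3.14, 0.004, -0.349]
contact_force: [-4.9, 1.8, 0.0]
grip_width: 23.9
finger_force: 30.0
time: 14.85
tool_pos: [440.2, -271.7, 36.8]
tcp_rot: [-3.14, 0.004, -0.349]
contact_force: [-4.7, 1.6, -0.3]
grip_width: 23.5
finger_force: 30.0
```

```bash
python3 -m pendant '[0.12,0,0,0,0,0,1,0,0,0,0,0,0,1]'
python3 -m pendant '[0.12,0,0,0,0,0,1,0,0,0,0,0,0,1]'
python3 - <<'E'
from h import *
for c in("scene","side"):
    capture(c)
    for r in pinpoint(c,"drawer_handle")[:1]: print(c,r["score"],at(c,r["location"],48))
E
```

```text
time: 15.05
tool_pos: [444.1, -273.2, 36.9]
tcp_rot: [-3.141, 0.003, -0.349]
contact_force: [-3.3, 1.0, -2.1]
grip_width: 23.7
finger_force: 30.0
time: 15.25
tool_pos: [447.4, -274.3, 36.8]
tcp_rot: [-3.141, 0.003, -0.349]
contact_force: [-5.1, 2.1, -1.2]
grip_width: 23.7
finger_force: 30.0
side 0.57 [ 466.56534559 -155.17920061   48.        ]
```

The drawer has sprung out: its handle moved 54 mm to (467,-155). I'll withdraw the rod, lift it and carry it toward the tray.

```bash
python3 -m pendant '[-0.9,0,0,0,0,0,1,-0.9,0,0,0,0,0,1,-0.9,0,0,0,0,0,1,0,0,-0.92,0,0,0,1,0,0,-0.92,0,0,0,1,0,0,-0.92,0,0,0,1,0,0,-0.92,0,0,0,1,0,0,-0.92,0,0,0,1,0,0,-0.92,0,0,0,1,0,0,-0.92,0,0,0,1]'
python3 -m pendant '[-0.046,-0.995,0,0,0,0,1,-0.046,-0.995,0,0,0,0,1,-0.046,-0.995,0,0,0,0,1,-0.046,-0.995,0,0,0,0,1,-0.046,-0.995,0,0,0,0,1,-0.046,-0.995,0,0,0,0,1,-0.046,-0.995,0,0,0,0,1,-0.046,-0.995,0,0,0,0,1,-0.046,-0.995,0,0,0,0,1,-0.046,-0.995,0,0,0,0,1,-0.046,-0.995,0,0,0,0,1,0,0,0,0,0,0,1]'
python3 - <<'E'
from h import *
np.set_printoptions(precision=1,suppress=True)
o=get_obs();print(o["joint_positions"])
m=camera_model("wrist");shot("wrist","w5")
for t,z in dict(tool_tray=0,scraper=0,scraper_grip=92).items():
    for r in pinpoint("wrist",t)[:2]: print(t,round(r["score"],2),r["location"],at("wrist",r["location"],z,m))
for r in regions_of("wrist","tool_tray")[:1]:
    k=r["pixels"].astype(np.uint8); c=max(cv2.findContours(k,0,2)[0],key=cv2.contourArea)[:,0]
    w=np.array([at("wrist",q,20,m)[:2] for q in c]).astype(np.float32); print(cv2.minAreaRect(w),w.min(0),w.max(0))
E
```

```text
time: 16.45
tool_pos: [372.7, -247.4, 232.1]
tcp_rot: [3.141, -0.002, -0.349]
contact_force: [1.0, -0.5, -2.3]
grip_width: 23.7
finger_force: 30.0
time: 17.65
tool_pos: [471.5, 69.4, 230.9]
tcp_rot: [-3.139, -0.001, -0.346]
contact_force: [0.0, -0.7, -1.1]
grip_width: 23.3
finger_force: 30.0
[-0.   0.2  1.6  0.   1.2  1.9]
tool_tray 0.63 [94.4, 234.1] [490.6 333.8   0. ]
scraper 0.62 [222.3, 225.8] [442.6 162.7   0. ]
scraper 0.34 [468.1, 11.3] [ 588.8 -202.9    0. ]
scraper_grip 0.97 [207.6, 256.4] [439.8 162.   92. ]
((515.6234130859375, 329.9920654296875), (172.30335998535156, 152.13958740234375), 85.28136444091797) [438.6 239.5] [596.9 415.8]
```

View pics/w5.png

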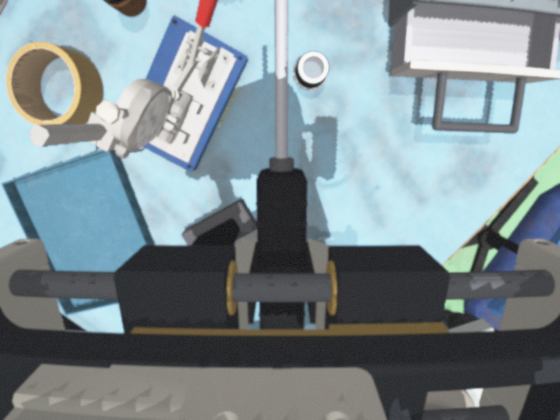

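Wrist picture: the far tray corners are at (10,182) and (112,152), the scraper is at (222,220) and the drawer is out at top right. I'll compute the tray pose from those corners.

```bash
python3 - <<'E'
from h import *
np.set_printoptions(precision=1,suppress=True)
m=camera_model("wrist")
a=at("wrist",(10,182),22,m);b=at("wrist",(112,152),22,m);d=a-b
print(a,b,np.linalg.norm(d),np.degrees(np.arctan2(d[1],d[0]))-90)
u=np.array([np.cos(-.1396),np.sin(-.1396),0]); print("centre",(a+b)/2-100*u)
E
```

```text
[593.5 387.3  22. ] [577.1 240.8  22. ] 147.4700104523106 -6.377077960521049
centre [486.2 328.   22. ]
```

```bash
for i in 1; do python3 -m pendant '[0,0,0,0,0,-1,1,0,0,0,0,0,-1,1,0,0,0,0,0,-1,1,0,0,0,0,0,-1,1,0,0,0,0,0,-1,1,0,0,0,0,0,-1,1,0,0,0,0,0,-1,1,0,0,0,0,0,-1,1,0,0,0,0,0,-1,1,0,0,0,0,0,-1,1,0,0,0,0,0,-1,1,0,0,0,0,0,-1,1]'; done
python3 -m pendant '[0,0,0,0,0,-1,1,0,0,0,0,0,-1,1,0,0,0,0,0,-1,1,0,0,0,0,0,-1,1,0,0,0,0,0,-1,1,0,0,0,0,0,-1,1,0,0,0,0,0,-1,1,0,0,0,0,0,-1,1,0,0,0,0,0,-1,1,0,0,0,0,0,-1,1,0,0,0,0,0,-1,1,0,0,0,0,0,-1,1]'
python3 -m pendant '[0,0,0,0,0,-1,1,0,0,0,0,0,-1,1,0,0,0,0,0,-1,1,0,0,0,0,0,-1,1,0,0,0,0,0,-1,1,0,0,0,0,0,-1,1,0,0,0,0,0,-1,1,0,0,0,0,0,-1,1,0,0,0,0,0,-1,1,0,0,0,0,0,-1,1,0,0,0,0,0,-1,1,0,0,0,0,0,-1,1]'
python3 -m pendant '[0,0,0,0,0,-1,1,0,0,0,0,0,-1,1,0,0,0,0,0,-1,1,0,0,0,0,0,-1,1,0,0,0,0,0,-1,1,0,0,0,0,0,-1,1,0,0,0,0,0,-1,1,0,0,0,0,0,-1,1,0,0,0,0,0,-1,1,0,0,0,0,0,-1,1,0,0,0,0,0,-1,1,0,0,0,0,0,-1,1]'
python3 - <<'E'
from h import *
print(delta([531.2,292,100],[np.pi,0,np.radians(172)]),get_obs()["joint_positions"])
E
```

```text
time: 19.1
tool_pos: [470.3, 65.5, 230.8]
tcp_rot: [-3.141, -0.0, 0.49]
contact_force: [0.2, -0.2, -1.6]
grip_width: 23.5
finger_force: 30.0
time: 20.3
tool_pos: [470.3, 65.5, 230.8]
tcp_rot: [-3.141, -0.001, 1.327]
contact_force: [-0.2, -0.6, -1.1]
grip_width: 23.8
finger_force: 30.0
time: 21.5
tool_pos: [470.3, 65.5, 230.8]
tcp_rot: [3.141, -0.001, 2.165]
contact_force: [0.1, 1.5, -0.9]
grip_width: 24.2
finger_force: 30.0
time: 22.7
tool_pos: [470.3, 65.5, 230.8]
tcp_rot: [3.141, -0.0, 3.003]
contact_force: [0.2, 0.6, -2.9]
grip_width: 24.1
finger_force: 30.0
(array([-0.97,  7.76,  4.36]), array([ 0.00984649, -0.00259382,  0.01089077])) [-2.37447723e-02  2.46641398e-01  1.64815452e+00  7.42301517e-04
  1.24689747e+00 -1.45591136e+00]
```

```bash
python3 -m pendant '[-0.121,0.97,0,0,0,0,1,-0.121,0.97,0,0,0,0,1,-0.121,0.97,0,0,0,0,1,-0.121,0.97,0,0,0,0,1,-0.121,0.97,0,0,0,0,1,-0.121,0.97,0,0,0,0,1,-0.121,0.97,0,0,0,0,1,-0.121,0.97,0,0,0,0,1,0,0,0.9,0,0,0,1,0,0,0.9,0,0,0,1,0,0,0.9,0,0,0,1,0,0,0,0,0,0,1]'
python3 - <<'E'
from h import *
np.set_printoptions(precision=1,suppress=True)
m=camera_model("wrist");shot("wrist","w6")
for t,z in dict(tool_tray=0).items():
    for r in pinpoint("wrist",t)[:2]: print(t,round(r["score"],2),r["location"],at("wrist",r["location"],z,m))
print(delta([531.2,292,7.5],[np.pi,0,np.radians(172)]))
E
```

```text
time: 23.9
tool_pos: [529.7, 291.2, 145.9]
tcp_rot: [-3.138, -0.007, 3.0]
contact_force: [-0.7, 0.1, -0.2]
grip_width: 23.8
finger_force: 30.0
tool_tray 0.55 [324.3, 154.7] [493.8 337.2   0. ]
(array([ 0. , -0. ,  4.8]), array([ 0., -0., -0.]))
```

View pics/w6.png

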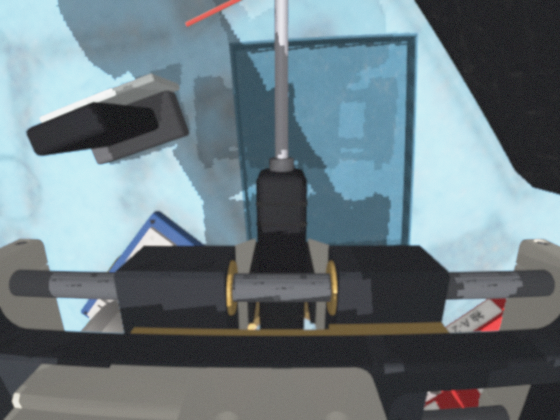

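Wrist picture: the tray spans columns 237–412 with its near wall at row 40, and the rod runs parallel inside it. I'll lower and release.

```bash
python3 -m pendant '[0,0,0.9,0,0,0,1,0,0,0.9,0,0,0,1,0,0,0.9,0,0,0,1,0,0,0.9,0,0,0,1,0,0,0.5,0,0,0,1,0,0,0.3,0,0,0,1,0,0,0.2,0,0,0,1,0,0,0.18,0,0,0,1,0,0,0,0,0,0,1]'
python3 - <<'E'
from h import *
o=get_obs();print(o["tool_pos"],o["contact_force"])
E
```

```text
time: 24.9
tool_pos: [532.2, 293.4, 7.2]
tcp_rot: [3.14, 0.001, 3.001]
contact_force: [-0.2, -0.7, -2.0]
grip_width: 23.8
finger_force: 30.0
[532.2016048  293.39024277   7.23080141] [-0.22746289 -0.67915818 -2.04318301]
```

```bash
python3 -m pendant '[0,0,0,0,0,0,0.2,0,0,0,0,0,0,0.2,0,0,0,0,0,0,0.2,0,0,-0.5,0,0,0,0.2,0,0,-1,0,0,0,0.2,0,0,-1,0,0,0,0.2,0,0,-1,0,0,0,0.2,0,0,-1,0,0,0,0,0,0,-1,0,0,0,0,0,0,-1,0,0,0,0,0,0,-0.6,0,0,0,0,0,0,0,0,0,0,0]'
python3 -c "
from h import *
shot('wrist','w7');r=regions_of('wrist','rod')[:1]
for x in r:
    m=camera_model('wrist');p=np.array(np.nonzero(x['pixels'])).T[:,::-1];w=np.array([at('wrist',q,15,m)[:2] for q in p[::4]]);print(x['score'],w.min(0),w.max(0))
"
python3 -m pendant '[0,-0.943,0,0,0,0,0,0,-0.943,0,0,0,0,0,0,-0.943,0,0,0,0,0,0,-0.943,0,0,0,0,0,0,-0.943,0,0,0,0,0,0,-0.943,0,0,0,0,0,0,-0.943,0,0,0,0,0,0,-0.943,0,0,0,0,0,0,-0.943,0,0,0,0,0,0,-0.943,0,0,0,0,0,0,-0.943,0,0,0,0,0,0,-0.943,0,0,0,0,0]'
python3 -m pendant '[0,-0.943,0,0,0,0,0,0,-0.943,0,0,0,0,0,0,-0.943,0,0,0,0,0,0,-0.943,0,0,0,0,0,0,0,0,0,0,1,0,0,0,0,0,0,1,0,0,0,0,0,0,1,0,0,0,0,0,0,1,0,0,0,0,0,0,1,0,0,0,0,0,0,1,0,0,0,0,0,0,1,0,0,0,0,0,0,1,0]'
python3 -m pendant '[0,0,0,0,0,1,0,0,0,0,0,0,1,0,0,0,0,0,0,1,0,0,0,0,0,0,1,0,0,0,0,0,0,1,0,0,0,0,0,0,1,0,0,0,0,0,0,1,0,0,0,0,0,0,1,0,0,0,0,0,0,1,0,0,0,0,0,0,1,0,0,0,0,0,0,1,0,0,0,0,0,0,1,0]'
python3 -m pendant '[0,0,0,0,0,1,0,0,0,0,0,0,1,0,0,0,0,0,0,1,0,0,0,0,0,0,1,0,0,0,0,0,0,1,0,0,0,0,0,0,0.5,0,0,0,0,0,0,0,0]'
python3 - <<'E'
from h import *
np.set_printoptions(precision=2,suppress=True)
print(get_obs()["joint_positions"])
m=camera_model("wrist");shot("wrist","w8")
for r in pinpoint("wrist","drawer_handle")[:2]: print(r["score"],at("wrist",r["location"],48,m))
print(delta([466.4,-154.5,29],[np.pi,0,np.radians(70)]))
E
```

```text
time: 26.1
tool_pos: [532.7, 293.5, 223.7]
tcp_rot: [3.137, 0.006, 3.002]
contact_force: [-0.4, 0.6, 0.3]
grip_width: 45.7
finger_force: 0.0
0.88 [403.11329266 276.31524988] [568.94877163 310.88816304]
time: 27.4
tool_pos: [482.9, -44.0, 217.7]
tcp_rot: [3.141, -0.004, 3.002]
contact_force: [-0.3, -0.0, -0.8]
grip_width: 45.9
finger_force: 0.0
time: 28.6
tool_pos: [467.5, -154.8, 217.5]
tcp_rot: [-3.141, -0.004, 2.44]
contact_force: [0.5, 0.2, -0.0]
grip_width: 46.3
finger_force: 0.0
time: 29.8
tool_pos: [467.5, -154.8, 217.5]
tcp_rot: [-3.138, -0.002, 1.602]
contact_force: [0.1, 0.1, 0.2]
grip_width: 46.0
finger_force: 0.0
time: 30.5
tool_pos: [467.6, -154.9, 217.7]
tcp_rot: [-3.138, -0.001, 1.221]
contact_force: [0.3, -0.3, -0.5]
grip_width: 45.7
finger_force: 0.0
[-0.48  0.29  1.62  0.    1.23 -0.13]
0.74 [ 467.04 -155.06   48.  ]
(array([-0.01, -0.03,  6.3 ]), array([-0.04, -0.01,  0.01]))
```

```bash
python3 -m pendant '[0,0,1,0,0,0,0,0,0,1,0,0,0,0,0,0,1,0,0,0,0,0,0,1,0,0,0,0,0,0,1,0,0,0,0,0,0,0.8,0,0,0,0,0,0,0.4,0,0,0,0,0,0,0,0,0,0,1,0,0,0,0,0,0,1,0,0,0,0,0,0,1,0,0,0,0,0,0,1,0,0,0,0,0,0,1]'
python3 -m pendant '[0,-0.2,0,0,0,0,1,0,-0.2,0,0,0,0,1,0,-0.2,0,0,0,0,1,0,-0.2,0,0,0,0,1,0,0,0,0,0,0,1]'
python3 -m pendant '[0,-0.1,0,0,0,0,1,0,-0.1,0,0,0,0,1,0,-0.1,0,0,0,0,1,0,0,0,0,0,0,1]'
```

```text
time: 31.8
tool_pos: [468.2, -155.1, 33.8]
tcp_rot: [-3.141, -0.0, 1.222]
contact_force: [-1.4, 0.5, 1.8]
grip_width: 10.3
finger_force: 0.8
time: 32.3
tool_pos: [444.7, -146.4, 33.6]
tcp_rot: [-3.14, -0.001, 1.221]
contact_force: [-0.9, 2.0, 7.6]
grip_width: 8.9
finger_force: 30.0
time: 32.7
tool_pos: [436.8, -143.4, 33.6]
tcp_rot: [-3.141, -0.001, 1.221]
contact_force: [0.9, 2.3, 7.1]
grip_width: 8.8
finger_force: 30.0
```

```bash
python3 -m pendant '[0,-0.08,0,0,0,0,1,0,0,0,0,0,0,1]'
python3 -m pendant '[0,-0.08,0,0,0,0,1,0,0,0,0,0,0,1]'
python3 -m pendant '[0,-0.08,0,0,0,0,1,0,0,0,0,0,0,1]'
```

```text
time: 32.9
tool_pos: [434.7, -142.6, 33.6]
tcp_rot: [-3.141, -0.001, 1.221]
contact_force: [0.8, 1.5, 7.1]
grip_width: 8.9
finger_force: 30.0
time: 33.1
tool_pos: [433.3, -142.1, 33.7]
tcp_rot: [3.14, -0.001, 1.221]
contact_force: [2.9, 2.1, 5.3]
grip_width: 8.9
finger_force: 30.0
time: 33.3
tool_pos: [433.2, -142.2, 33.7]
tcp_rot: [3.135, -0.001, 1.221]
contact_force: [12.1, 1.7, -2.0]
grip_width: 8.7
finger_force: 30.0
```

The drawer is fully out at its stop: the handle is at (433,-142), exactly where the model puts it. Next is the scraper.

```bash
python3 -m pendant '[0,0.1,0,0,0,0,0,0,0,0,0,0,0,0,0,0,0,0,0,0,0,0,0,0,0,0,0,0,0,0,-0.5,0,0,0,0,0,0,-1,0,0,0,0,0,0,-1,0,0,0,0,0,0,-1,0,0,0,0,0,0,-1,0,0,0,0,0,0,-1,0,0,0,0,0,0,-1,0,0,0,0]'
python3 -m pendant '[0.994,-0.318,0,0,0,0,0,0.994,-0.318,0,0,0,0,0,0.994,-0.318,0,0,0,0,0,0.994,-0.318,0,0,0,0,0,0.994,-0.318,0,0,0,0,0,0.994,-0.318,0,0,0,0,0,0.994,-0.318,0,0,0,0,0,0.994,-0.318,0,0,0,0,0,0,0,0,0,0,0,0]'
python3 - <<'E'
from h import *
np.set_printoptions(precision=2,suppress=True)
o=get_obs();print(o["tool_pos"],o["tcp_rot"])
m=camera_model("wrist");shot("wrist","w9")
for t,z in dict(scraper=0,scraper_grip=92).items():
    for r in pinpoint("wrist",t)[:2]: print(t,r["score"],r["location"],at("wrist",r["location"],z,m))
for c in("scene","side"):
    capture(c)
    for r in pinpoint(c,"drawer_handle")[:1]: print(c,r["score"],at(c,r["location"],48))
E
```

```text
time: 34.4
tool_pos: [432.7, -142.3, 229.1]
tcp_rot: [-3.14, -0.0, 1.221]
contact_force: [0.0, -0.9, 0.5]
grip_width: 46.1
finger_force: 0.0
time: 35.3
tool_pos: [442.7, 110.4, 228.0]
tcp_rot: [-3.14, -0.001, 1.225]
contact_force: [0.4, 0.1, 0.0]
grip_width: 46.1
finger_force: 0.0
[442.66 110.4  227.96] [-3.14 -0.    1.22]
scraper_grip 0.82 [260.5, 145.3] [442.09 164.65  92.  ]
scraper_grip 0.4 [476.3, 406.1] [ 586.27 -231.69   92.  ]
scene 0.83 [ 434.59 -142.98   48.  ]
side 0.63 [ 430.49 -141.86   48.  ]
```

View pics/w9.png

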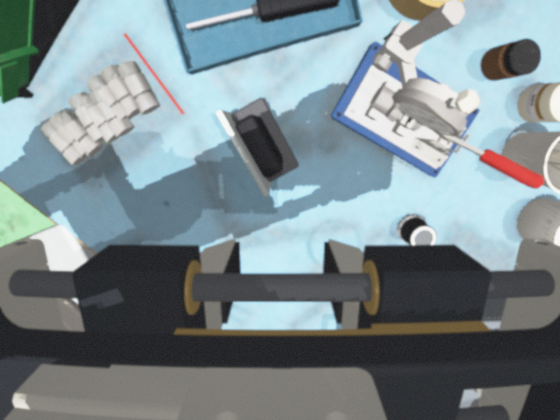

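Wrist picture: the scraper blade's top edge runs from (220,112) to (269,193) and faces left, the grip top is at (262,145), and the rod lies flat in the tray at the top.

```bash
python3 - <<'E'
from h import *
np.set_printoptions(precision=2,suppress=True)
m=camera_model("wrist")
for a,b,z in(((220,112),(269,193),62),((267,98),(298,164),22),((248,118),(270,170),112)):
    p,q=at("wrist",a,z,m),at("wrist",b,z,m);d=p-q;print(p,q,np.linalg.norm(d),np.degrees(np.arctan2(d[1],d[0]))-90)
E
```

```text
[414.26 204.58  62.  ] [431.08 109.89  62.  ] 96.17405004692965 10.072190225737145
[462.45 204.1   22.  ] [470.4  122.82  22.  ] 81.66615566564273 5.583267837482595
[443.14 186.89 112.  ] [445.06 138.87 112.  ] 48.06268648791988 2.2858075954605823
```

```bash
python3 -m pendant '[0.83,-0.28,0,0,0,0,-0.2,0.83,-0.28,0,0,0,0,-0.2,0,0,0.3,0,0,-1,-0.2,0,0,0.3,0,0,-1,-0.2,0,0,0.3,0,0,-1,-0.2,0,0,0.3,0,0,-1,-0.2,0,0,0.3,0,0,-1,-0.2,0,0,0,0,0,-1,-0.2,0,0,0,0,0,-1,-0.2,0,0,0,0,0,0,-0.2]'
python3 - <<'E'
from h import *
np.set_printoptions(precision=2,suppress=True)
m=camera_model("wrist");im=shot("wrist","w10")
for t,z in dict(scraper=0,scraper_grip=92).items():
    for r in pinpoint("wrist",t)[:1]: print(t,r["score"],r["location"],at("wrist",r["location"],z,m))
r=regions_of("wrist","scraper")[0]["pixels"]
v=cv2.cvtColor(im,cv2.COLOR_RGB2BGR); c=np.nonzero(r); print(c[0].min(),c[0].max(),c[1].min(),c[1].max())
print(delta([444,163,73],[np.pi,0,np.radians(98)]))
E
```

```text
time: 36.65
tool_pos: [444.7, 159.7, 183.2]
tcp_rot: [-3.141, -0.001, 1.709]
contact_force: [-0.8, -0.6, -0.5]
grip_width: 54.9
finger_force: 0.0
scraper 0.91 [274.8, 181.9] [436.84 165.85   0.  ]
scraper_grip 0.69 [280.7, 202.5] [443.57 166.86  92.  ]
138 246 249 299
(array([ 0.1 , -0.01,  3.68]), array([-0.01, -0.01, -0.03]))
```

View pics/w10.png

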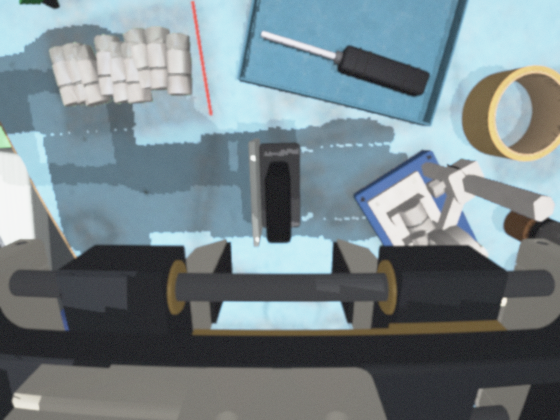

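Wrist picture: the scraper is upright at columns 249–299, with its blade parallel to the tool x axis. I'll grasp it.

```bash
python3 -m pendant '[0.13,0,0.9,0,0,0,-0.2,0,0,0.9,0,0,0,-0.2,0,0,0.9,0,0,0,-0.2,0,0,0.6,0,0,0,-0.2,0,0,0.38,0,0,0,-0.2,0,0,0,0,0,0,1,0,0,0,0,0,0,1,0,0,0,0,0,0,1,0,0,0,0,0,0,1,0,0,0,0,0,0,1,0,0,-0.5,0,0,0,1,0,0,0,0,0,0,1]'
python3 - <<'E'
from h import *
o=get_obs();print(o["tool_pos"],o["contact_force"],o["grip_width"],o["tcp_rot"])
E
```

```text
time: 38.05
tool_pos: [444.8, 164.5, 89.0]
tcp_rot: [3.14, -0.001, 1.71]
contact_force: [1.1, -0.3, -2.4]
grip_width: 19.9
finger_force: 30.0
[444.80143627 164.47912715  89.0019508 ] [ 1.08842658 -0.288064   -2.40329772] 19.909923395979668 [ 3.13956251e+00 -1.02724227e-03  1.71003008e+00]
```

```bash
python3 - <<'E'
from h import *
np.set_printoptions(precision=1,suppress=True)
for n,a,b in(("centre",(590,210),(545,262)),("bottom",(583,298),(541,333)),("left",(503,205),(470,270)),("top",(590,130),(553,190))):
    rr=[ray("scene",np.array(a)*.7),ray("side",np.array(b)*.7)];p=tri(rr);print(n,p,[np.linalg.norm(np.cross(d/np.linalg.norm(d),p-o)) for o,d in rr])
def B(x,y): return np.array([640+.94*x+.342*y,-247-.342*x+.94*y])
print(B(52,6),B(52,48),B(-70,6))
o=get_obs()
print(delta(list(B(52,6))+[230],[np.pi,0,np.radians(70)]))
E
```

```text
centre [824.9 -60.2 233.8] [np.float64(3.488995308588432), np.float64(3.4889953085885055)]
bottom [842.  -49.5  78.6] [np.float64(1.1206314187645134), np.float64(1.1206314187645725)]
left [690.4 -54.4 233.8] [np.float64(22.594131501272226), np.float64(22.594131501272187)]
top [832.9 -18.1 347.1] [np.float64(2.2352373407521977), np.float64(2.2352373407522035)]
[ 690.9 -259.1] [ 705.3 -219.7] [ 576.3 -217.4]
(array([-15.1,   6.2,  -4.7]), array([ 0., -0.,  7.]))
```

```bash
python3 - <<'E'
from h import *
np.set_printoptions(precision=1,suppress=True)
for c in("scene","side"): print(c,np.array(camera_model(c)["pose"])[:3,3])
C=np.array([825,-60,234.])
for px,c in(((503,205),"scene"),((678,205),"scene"),((470,265),"side"),((622,260),"side")):
    o,d=ray(c,np.array(px)*.7); print(c,o+d*((C-o)@(C-o))/((C-o)@d))  # plane through C normal to view
E
```

```text
scene [ 226.9 -927.9  590. ]
side [ 561.2 -979.   689.7]
scene [713.7  15.1 230. ]
scene [ 931.1 -123.6  257.2]
side [700.9 -36.2 210.1]
side [948.6 -87.7 249.8]
```

```bash
python3 -m pendant '[0,0,-0.94,0,0,0,1,0,0,-0.94,0,0,0,1,0,0,-0.94,0,0,0,1,0,0,-0.94,0,0,0,1,0,0,-0.94,0,0,0,1,0,0,0,0,0,1,1,0,0,0,0,0,1,1,0,0,0,0,0,1,1,0,0,0,0,0,1,1,0,0,0,0,0,1,1,0,0,0,0,0,1,1,0,0,0,0,0,1,1]'
python3 -m pendant '[-0.805,0.965,0,0,0,0,1,-0.805,0.965,0,0,0,0,1,-0.805,0.965,0,0,0,0,1,-0.805,0.965,0,0,0,0,1,-0.805,0.965,0,0,0,0,1,-0.805,0.965,0,0,0,0,1,-0.805,0.965,0,0,0,0,1,-0.805,0.965,0,0,0,0,1,0,0,0,0,0,0,1]'
python3 - <<'E'
from h import *
np.set_printoptions(precision=3,suppress=True)
o=get_obs();print(o["joint_positions"]);print(delta([690.9,-259.1,230],[np.pi,0,np.radians(70)]))
m=camera_model("wrist");shot("wrist","w11")
for r in pinpoint("wrist","deck")[:1]+pinpoint("wrist","reject_1"): print(r["score"],at("wrist",r["location"],83,m))
E
```

```text
time: 39.25
tool_pos: [443.7, 164.1, 228.1]
tcp_rot: [-3.14, 0.0, 1.218]
contact_force: [0.1, -0.4, -3.3]
grip_width: 20.2
finger_force: 30.0
time: 40.15
tool_pos: [596.9, -101.0, 226.7]
tcp_rot: [-3.141, 0.001, 1.217]
contact_force: [1.3, -0.1, -3.8]
grip_width: 20.1
finger_force: 30.0
[-0.294  0.492  1.288 -0.001  1.363  0.06 ]
(array([-3.86,  4.76, -0.11]), array([-0.01 ,  0.016, -0.065]))
0.79 [ 663.168 -174.463   83.   ]
0.43 [ 618.887 -167.987   83.   ]
```

```bash
python3 -m pendant '[-0.772,0.952,-0.05,0,0,0,1,-0.772,0.952,-0.05,0,0,0,1,-0.772,0.952,0,0,0,0,1,-0.772,0.952,0,0,0,0,1,-0.772,0.952,0,0,0,0,1,0,0,0,0,0,0,1,0,0,0,0,0,0,1]'
python3 - <<'E'
from h import *
np.set_printoptions(precision=3,suppress=True)
print(delta([690.9,-259.1,159.5],[np.pi,0,np.radians(70)]))
m=camera_model("wrist");shot("wrist","w12")
for r in pinpoint("wrist","reject_1"): print(round(r["score"],2),at("wrist",r["location"],83,m))
for r in pinpoint("wrist","deck"): print("deck",round(r["score"],2),at("wrist",r["location"],83,m))
for t in("scene","side"):
    capture(t)
    for r in pinpoint(t,"reject_1"): 
        if r["score"]>.3: print(t,round(r["score"],2),at(t,r["location"],83))
E
```

```text
time: 41.0
tool_pos: [689.9, -253.5, 229.9]
tcp_rot: [-3.138, -0.001, 1.222]
contact_force: [0.0, 0.1, -4.1]
grip_width: 19.7
finger_force: 30.0
(array([-0.17,  0.1 ,  2.35]), array([-0.049, -0.018, -0.002]))
0.86 [ 663.855 -175.152   83.   ]
0.7 [ 618.572 -169.239   83.   ]
0.64 [ 628.739 -262.736   83.   ]
0.61 [ 648.358 -218.3     83.   ]
0.55 [ 607.717 -207.264   83.   ]
deck 0.57 [ 647.378 -221.463   83.   ]
deck 0.4 [ 677.765 -270.304   83.   ]
scene 0.76 [ 653.234 -216.286   83.   ]
scene 0.71 [ 630.288 -264.782   83.   ]
scene 0.6 [ 619.332 -166.9     83.   ]
scene 0.56 [ 588.016 -236.615   83.   ]
scene 0.55 [ 660.452 -181.291   83.   ]
scene 0.52 [ 593.385 -220.024   83.   ]
side 0.66 [ 592.211 -249.111   83.   ]
side 0.65 [ 621.583 -264.38    83.   ]
side 0.62 [ 653.408 -227.098   83.   ]
side 0.48 [ 610.345 -209.458   83.   ]
side 0.47 [ 616.893 -167.112   83.   ]
```

View pics/w12.png

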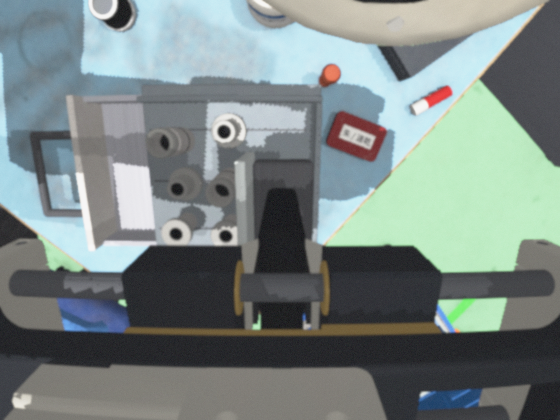

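Wrist picture: six rejects stand on the deck at (170,140), (228,130), (180,185), (222,188), (176,233) and (225,235). The scraper sits clear behind them and the drawer is open in front. I'll lower and sweep the right lane.

```bash
python3 -m pendant '[-0.17,0.1,0,0,0,0,1,0,0,0,0,0,0,1,0,0,0.8,0,0,0,1,0,0,0.8,0,0,0,1,0,0,0.4,0,0,0,1,0,0,0.2,0,0,0,1,0,0,0,0,0,0,1,0,0,0,0,0,0,1]'
python3 - <<'E'
from h import *
np.set_printoptions(precision=3,suppress=True)
print(delta([690.9,-259.1,159.5],[np.pi,0,np.radians(70)]))
E
```

```text
time: 42.15
tool_pos: [691.6, -260.4, 166.7]
tcp_rot: [3.14, -0.0, 1.221]
contact_force: [-0.4, 0.6, -3.5]
grip_width: 19.4
finger_force: 30.0
(array([ 0.03, -0.04,  0.24]), array([ 0.017, -0.004, -0.007]))
```

```bash
python3 -m pendant '[0.03,-0.04,0.22,0,0,0,1,0,0,0,0,0,0,1,0,-0.2,0,0,0,0,1,0,-0.2,0,0,0,0,1,0,-0.2,0,0,0,0,1,0,-0.2,0,0,0,0,1,0,-0.2,0,0,0,0,1,0,-0.2,0,0,0,0,1,0,-0.2,0,0,0,0,1]'
python3 -m pendant '[0,-0.2,0,0,0,0,1,0,-0.2,0,0,0,0,1,0,-0.2,0,0,0,0,1,0,-0.2,0,0,0,0,1,0,-0.2,0,0,0,0,1,0,-0.2,0,0,0,0,1]'
python3 -m pendant '[0,-0.2,0,0,0,0,1,0,-0.2,0,0,0,0,1,0,-0.2,0,0,0,0,1,0,-0.2,0,0,0,0,1,0,-0.2,0,0,0,0,1,0,-0.2,0,0,0,0,1,0,-0.15,0,0,0,0,1,0,0,0,0,0,0,1,0,0,0,0,0,0,1]'
python3 - <<'E'
from h import *
np.set_printoptions(precision=3,suppress=True)
m=camera_model("wrist");shot("wrist","w13")
o=np.array([640,-247,0])
def tob(p): d=p-o; return np.array([.94*d[0]-.342*d[1],.342*d[0]+.94*d[1]])
for c in("wrist","scene","side"):
    if c!="wrist": capture(c); m=None
    for r in pinpoint(c,"reject_1"):
        if r["score"]>.3: print(c,round(r["score"],2),r["location"],"deck",tob(at(c,r["location"],83,m)),"drawer",tob(at(c,r["location"],15,m)))
E
```

```text
time: 43.05
tool_pos: [650.5, -244.4, 159.1]
tcp_rot: [-3.141, -0.0, 1.221]
contact_force: [0.9, -0.2, -3.0]
grip_width: 19.6
finger_force: 30.0
time: 43.65
tool_pos: [616.6, -232.1, 159.0]
tcp_rot: [-3.141, -0.0, 1.221]
contact_force: [2.3, -1.3, -3.2]
grip_width: 20.0
finger_force: 30.0
time: 44.55
tool_pos: [578.9, -218.3, 158.9]
tcp_rot: [-3.141, -0.001, 1.221]
contact_force: [0.4, 0.3, -3.5]
grip_width: 19.8
finger_force: 30.0
wrist 0.72 [368.6, 125.4] deck [-2.847 75.795] drawer [15.677 75.29 ]
wrist 0.68 [232.1, 213.4] deck [-105.056    8.79 ] drawer [-116.351  -11.264]
wrist 0.67 [299.4, 133.4] deck [-53.385  69.75 ] drawer [-49.605  67.481]
wrist 0.6 [246.9, 126.6] deck [-91.654  74.638] drawer [-99.039  73.795]
wrist 0.56 [200.8, 220.3] deck [-130.115    3.093] drawer [-148.721  -18.623]
scene 0.71 [297.4, 279.0] deck [-138.351  -50.165] drawer [-136.057   47.898]
scene 0.67 [317.2, 266.1] deck [-101.274   -6.261] drawer [-94.007  97.69 ]
scene 0.64 [318.9, 285.5] deck [-100.529  -68.042] drawer [-93.162  27.623]
scene 0.55 [308.8, 300.9] deck [-119.246 -113.04 ] drawer [-114.389  -23.41 ]
scene 0.55 [364.3, 245.1] deck [-3.194 75.787] drawer [ 17.227 190.742]
scene 0.39 [340.2, 246.7] deck [-52.553  66.735] drawer [-38.752 180.476]
side 0.65 [293.1, 259.5] deck [-52.517  56.975] drawer [-78.159 143.496]
side 0.53 [269.8, 285.3] deck [-71.257 -50.13 ] drawer [-98.999  24.387]
side 0.51 [316.2, 261.3] deck [ 0.805 69.77 ] drawer [-18.86  157.725]
side 0.46 [257.6, 297.1] deck [-81.872 -94.932] drawer [-110.803  -25.435]
```

Four are in the drawer, and two remain on the deck at box (-3,76) and (-52,68). Now the left lane.

```bash
python3 -m pendant '[0,0,-0.8,0,0,0,1,0,0,-0.8,0,0,0,1,0,0,-0.8,0,0,0,1,0,0,0,0,0,0,1,0.35,0.99,0,0,0,0,1,0.35,0.99,0,0,0,0,1,0.35,1,0,0,0,0,1,0.35,1,0,0,0,0,1,0,0,0,0,0,0,1,0,0,0,0,0,0,1]'
python3 - <<'E'
from h import *
np.set_printoptions(precision=3,suppress=True)
print(delta([705.3,-219.7,159.2],[np.pi,0,np.radians(70)]))
E
```

```text
time: 45.85
tool_pos: [705.2, -219.4, 227.6]
tcp_rot: [-3.136, -0.001, 1.222]
contact_force: [-1.1, 0.2, -3.7]
grip_width: 20.0
finger_force: 30.0
(array([-0.01,  0.02,  2.28]), array([-0.074, -0.008,  0.002]))
```

```bash
python3 -m pendant '[0,0,0.8,0,0,0,1,0,0,0.8,0,0,0,1,0,0,0.4,0,0,0,1,0,0,0.27,0,0,0,1,0,0,0,0,0,0,1,0,-0.2,0,0,0,0,1,0,-0.2,0,0,0,0,1,0,-0.2,0,0,0,0,1,0,-0.2,0,0,0,0,1,0,-0.2,0,0,0,0,1,0,-0.2,0,0,0,0,1]'
python3 -m pendant '[0,-0.2,0,0,0,0,1,0,-0.2,0,0,0,0,1,0,-0.2,0,0,0,0,1,0,-0.2,0,0,0,0,1,0,-0.2,0,0,0,0,1,0,-0.2,0,0,0,0,1,0,-0.2,0,0,0,0,1]'
python3 -m pendant '[0,-0.2,0,0,0,0,1,0,-0.2,0,0,0,0,1,0,-0.2,0,0,0,0,1,0,-0.2,0,0,0,0,1,0,-0.2,0,0,0,0,1,0,-0.2,0,0,0,0,1,0,-0.15,0,0,0,0,1,0,0,0,0,0,0,1,0,0,0,0,0,0,1]'
python3 - <<'E'
from h import *
np.set_printoptions(precision=1,suppress=True)
m=camera_model("wrist");shot("wrist","w14")
o=np.array([640,-247,0])
def tob(p): d=p-o; return np.array([.94*d[0]-.342*d[1],.342*d[0]+.94*d[1]])
for c in("wrist","scene","side"):
    if c!="wrist": m=None;shot(c,c[:2]+"14")
    for r in pinpoint(c,"reject_1"):
        if r["score"]>.3: print(c,round(r["score"],2),r["location"],"deck",tob(at(c,r["location"],83,m)),"drawer",tob(at(c,r["location"],15,m)))
E
```

```text
time: 46.95
tool_pos: [671.4, -207.3, 163.2]
tcp_rot: [3.141, -0.0, 1.221]
contact_force: [1.8, -1.0, -2.9]
grip_width: 20.0
finger_force: 30.0
time: 47.65
tool_pos: [631.6, -192.7, 162.6]
tcp_rot: [-3.14, -0.001, 1.221]
contact_force: [1.9, 0.1, -3.7]
grip_width: 19.9
finger_force: 30.0
time: 48.55
tool_pos: [594.3, -179.2, 163.0]
tcp_rot: [-3.141, -0.0, 1.221]
contact_force: [-0.4, 0.5, -3.6]
grip_width: 20.1
finger_force: 30.0
wrist 0.85 [205.9, 258.6] deck [-128.3   10.4] drawer [-146.4  -20.9]
wrist 0.81 [236.7, 175.8] deck [-99.9  79.8] drawer [-109.8   68.4]
wrist 0.59 [248.0, 147.8] deck [-90.6 101. ] drawer [-97.9  95.7]
scene 0.77 [297.2, 282.2] deck [-138.7  -60.1] drawer [-136.5   36.7]
scene 0.67 [318.8, 285.1] deck [-100.7  -66.8] drawer [-93.3  29. ]
scene 0.64 [310.4, 263.6] deck [-113.8    1.6] drawer [-108.2  106.6]
scene 0.63 [317.3, 261.7] deck [-100.5    8.9] drawer [-93.2 114.9]
scene 0.48 [317.6, 279.8] deck [-102.2  -50.7] drawer [-95.   47.2]
scene 0.4 [310.9, 295.6] deck [-115.4  -98.1] drawer [-110.    -6.5]
side 0.68 [273.8, 278.9] deck [-70.6 -26.6] drawer [-98.3  50.6]
side 0.61 [273.1, 264.1] deck [-90.7  23.3] drawer [-120.7  106. ]
side 0.6 [272.2, 282.8] deck [-69.3 -40.4] drawer [-96.8  35.2]
side 0.59 [249.3, 280.0] deck [-120.1  -49.7] drawer [-153.3   24.9]
side 0.52 [278.2, 267.7] deck [-75.   14.8] drawer [-103.2   96.6]
side 0.39 [258.3, 292.8] deck [-85.6 -81.8] drawer [-114.9  -10.9]
```

All six are in the drawer and the deck is clear. I'll lift the scraper and check the crate's clearance beside the tray.

```bash
python3 -m pendant '[0,0,-0.8,0,0,0,1,0,0,-0.8,0,0,0,1,0,0,-0.8,0,0,0,1,0,0,0,0,0,0,1]'
python3 - <<'E'
from h import *
np.set_printoptions(precision=1,suppress=True)
for n,a,b in(("stand bottom right",(328,236),(388,240)),("crate near low corner",(165,285),(230,268)),("crate far top corner",(330,100),(345,92))):
    rr=[ray("scene",np.array(a)*.7),ray("side",np.array(b)*.7)];p=tri(rr);print(n,p,np.linalg.norm(np.cross(rr[0][1]/np.linalg.norm(rr[0][1]),p-rr[0][0])), at("scene",np.array(a)*.7,0),at("side",np.array(b)*.7,0))
capture("wrist");m=camera_model("wrist");tot=[]
o=np.array([640,-247,0])
def tob(p): d=p-o; return np.array([.94*d[0]-.342*d[1],.342*d[0]+.94*d[1]])
for r in regions_of("wrist","reject_1"):
    print(round(r["score"],2),r["location"],r["pixels"].sum(),tob(at("wrist",r["location"],20,m)),tob(at("wrist",r["location"],83,m)))
E
```

```text
time: 49.25
tool_pos: [595.9, -179.9, 238.5]
tcp_rot: [3.135, -0.0, 1.221]
contact_force: [-0.3, -0.5, -4.1]
grip_width: 19.9
finger_force: 30.0
stand bottom right [553.  561.1 -15.8] 2.3273951335006173 [545.1 528.1   0. ] [553.7 521.3   0. ]
crate near low corner [191.5 244.2  54.3] 0.8191141291375985 [187.6 365.1   0. ] [160.5 346.8   0. ]
crate far top corner [472.9 162.  419.7] 44.56919222271326 [ 904.7 2053.     0. ] [ 292.5 2525.1    0. ]
0.79 [224.7, 143.4] 969 [-131.    95.6] [-119.9   99.6]
0.76 [218.3, 183.8] 570 [-141.1   47.1] [-128.2   59.3]
0.65 [219.5, 227.2] 509 [-142.5   -8.8] [-129.5   12.8]
0.6 [230.0, 162.7] 156 [-125.7   72.7] [-115.4   80.6]
0.58 [230.2, 239.1] 137 [-129.7  -24.9] [-118.8   -0.5]
0.55 [229.5, 209.8] 58 [-128.8   14.1] [-118.    31.9]
```

```bash
python3 -m pendant '[0.551,-0.991,-0.17,0,0,0,1,0.551,-0.991,-0.17,0,0,0,1,0.551,-0.991,-0.17,0,0,0,1,0.551,-0.991,-0.17,0,0,0,1,0.551,-0.991,-0.17,0,0,0,1,0.551,-0.991,-0.17,0,0,0,1,0.551,-0.991,-0.17,0,0,0,1,0,0,0,0,0,0,1]'
python3 -m pendant '[0.979,-0.356,0,0,0,0,1,0.979,-0.356,0,0,0,0,1,0.979,-0.356,0,0,0,0,1,0.979,-0.356,0,0,0,0,1,0.979,-0.356,0,0,0,0,1,0.979,-0.356,0,0,0,0,1,0.979,-0.356,0,0,0,0,1,0.979,-0.356,0,0,0,0,1,0,0,0,0,0,1,1,0,0,0,0,0,1,1,0,0,0,0,0,1,1,0,0,0,0,0,1,1]'
python3 -m pendant '[0,0,0,0,0,1,1,0,0,0,0,0,1,1,0,0,0,0,0,1,1,0,0,0,0,0,1,1,0,0,0,0,0,1,1,0,0,0,0,0,1,1,0,0,0,0,0,1,1,0,0,0,0,0,1,1,0,0,0,0,0,1,1,0,0,0,0,0,1,1,0,0,0,0,0,1,1,0,0,0,0,0,1,1]'
python3 -m pendant '[0,0,0,0,0,1,1,0,0,0,0,0,1,1,0,0,0,0,0,1,1,0,0,0,0,0,0.5,1,0,0,0,0,0,0,1]'
python3 - <<'E'
from h import *
np.set_printoptions(precision=2,suppress=True)
print(get_obs()["joint_positions"],delta([495.2,351.8,120],[np.pi,0,np.radians(-8)]))
m=camera_model("wrist");im=shot("wrist","w15")
for t in("tool_tray","rod"):
    for r in pinpoint("wrist",t)[:1]: print(t,r["score"],r["location"],at("wrist",r["location"],3,m))
E
```

```text
time: 50.15
tool_pos: [435.2, 3.4, 270.0]
tcp_rot: [-3.137, -0.001, 1.224]
contact_force: [-0.3, 0.0, -4.1]
grip_width: 20.3
finger_force: 30.0
time: 51.35
tool_pos: [438.3, 250.5, 269.0]
tcp_rot: [-3.139, 0.002, 0.939]
contact_force: [0.4, -0.8, -3.7]
grip_width: 19.9
finger_force: 30.0
time: 52.55
tool_pos: [438.4, 250.3, 269.1]
tcp_rot: [3.141, 0.003, 0.101]
contact_force: [0.6, -0.1, -3.2]
grip_width: 19.7
finger_force: 30.0
time: 53.05
tool_pos: [438.4, 250.3, 269.3]
tcp_rot: [3.141, 0.003, -0.141]
contact_force: [-0.6, -0.7, -4.4]
grip_width: 19.6
finger_force: 30.0
[0.37 0.28 1.5  0.   1.37 2.08] (array([ 1.42, -3.62,  4.97]), array([ 0.01,  0.04, -0.01]))
tool_tray 0.93 [215.0, 145.8] [491.61 332.13   3.  ]
rod 0.84 [240.6, 147.2] [484.79 298.32   3.  ]
```

```bash
python3 -m pendant '[0.35,-0.89,0,0,0,0,1,0.35,-0.89,0,0,0,0,1,0.35,-0.89,0,0,0,0,1,0.35,-0.89,0,0,0,0,1,0,0,0.99,0,0,0,1,0,0,0.99,0,0,0,1,0,0,0.99,0,0,0,1,0,0,0.99,0,0,0,1,0,0,0.99,0,0,0,1,0,0,0,0,0,0,1,0,0,0,0,0,0,1]'
python3 - <<'E'
from h import *
np.set_printoptions(precision=2,suppress=True)
print(delta([494.2,349.5,78],[np.pi,0,np.radians(-8)]))
E
```

```text
time: 54.3
tool_pos: [495.0, 350.8, 122.6]
tcp_rot: [-3.141, 0.001, -0.14]
contact_force: [0.3, -0.4, -3.2]
grip_width: 19.7
finger_force: 30.0
(array([-0.02,  0.05,  1.49]), array([-0.  ,  0.02, -0.  ]))
```

```bash
python3 -m pendant '[-0.02,0.05,0.6,0,0,0,1,0,0,0.5,0,0,0,1,0,0,0.3,0,0,0,1,0,0,0,0,0,0,1,0,0,0.06,0,0,0,1,0,0,0,0,0,0,1]'
python3 -m pendant '[0,0,0.04,0,0,0,1,0,0,0,0,0,0,1]'
```

```text
time: 54.9
tool_pos: [494.6, 349.8, 79.8]
tcp_rot: [-3.14, -0.001, -0.14]
contact_force: [-0.0, -0.2, -4.3]
grip_width: 19.7
finger_force: 30.0
time: 55.1
tool_pos: [494.2, 349.5, 77.9]
tcp_rot: [-3.141, 0.0, -0.14]
contact_force: [-0.1, -1.0, -3.4]
grip_width: 19.6
finger_force: 30.0
```

```bash
python3 -m pendant '[0,0,0,0,0,0,0.3,0,0,0,0,0,0,0.3,0,0,0,0,0,0,0.3,0,0,-0.3,0,0,0,0.3,0,0,-0.8,0,0,0,0.3,0,0,-0.95,0,0,0,0.3,0,0,-0.95,0,0,0,0.3,0,0,-0.95,0,0,0,0.3,0,0,-0.95,0,0,0,0.3,0,0,-0.8,0,0,0,1,0,0,0,0,0,0,1]'
python3 -m pendant '[-0.042,0.958,0,0,0,0,1,-0.042,0.958,0,0,0,0,1,-0.042,0.958,0,0,0,0,1,-0.042,0.958,0,0,0,0,1,-0.042,0.958,0,0,0,0,1,-0.042,0.958,0,0,0,0,1,-0.042,0.958,0,0,0,0,1,-0.042,0.958,0,0,0,0,1,-0.042,0.958,0,0,0,0,1,-0.042,0.958,0,0,0,0,1,-0.042,0.958,0,0,0,0,1,-0.042,0.958,0,0,0,0,1]'
python3 -m pendant '[-0.042,0.958,0,0,0,0,1,-0.042,0.958,0,0,0,0,1,-0.042,0.958,0,0,0,0,1,-0.042,0.958,0,0,0,0,1,-0.042,0.958,0,0,0,0,1,0,0,0,0,0,1,1,0,0,0,0,0,1,1,0,0,0,0,0,1,1,0,0,0,0,0,0,1]'
python3 - <<'E'
from h import *
np.set_printoptions(precision=2,suppress=True)
print(delta([405.2,-131.8,31],[np.pi,0,np.radians(-20)]))
for c in("scene","side"):
    capture(c)
    for t,z in(("scraper_grip",95),("drawer_handle",48),("rod",3),("tool_tray",0),("eye_loupe",0),("tape_roll",0)):
        for r in pinpoint(c,t)[:1]: print(c,t,round(r["score"],2),at(c,r["location"],z))
E
```

```text
time: 56.2
tool_pos: [495.6, 350.1, 253.4]
tcp_rot: [-3.136, -0.006, -0.14]
contact_force: [0.4, 0.1, -0.6]
grip_width: 20.7
finger_force: 0.0
time: 57.4
tool_pos: [430.3, 8.9, 247.8]
tcp_rot: [-3.141, 0.001, -0.14]
contact_force: [0.8, -0.5, 0.9]
grip_width: 0.3
finger_force: 0.0
time: 58.3
tool_pos: [404.4, -131.4, 247.7]
tcp_rot: [-3.141, 0.002, -0.35]
contact_force: [0.4, 0.6, -1.1]
grip_width: 0.4
finger_force: 0.0
(array([0.04, 0.01, 7.22]), array([-0.01,  0.03, -0.02]))
scene scraper_grip 0.9 [496.47 340.81  95.  ]
scene drawer_handle 0.83 [ 433.11 -147.65   48.  ]
scene rod 0.86 [484.4  301.38   3.  ]
scene tool_tray 0.55 [492.58 339.51   0.  ]
scene eye_loupe 0.59 [580.86   6.55   0.  ]
scene tape_roll 0.56 [668.24 273.17   0.  ]
side scraper_grip 0.85 [482.47 339.75  95.  ]
side drawer_handle 0.93 [ 430.34 -142.68   48.  ]
side rod 0.65 [498.43 301.35   3.  ]
side tool_tray 0.66 [492.84 340.43   0.  ]
side eye_loupe 0.61 [582.24  -4.17   0.  ]
side tape_roll 0.76 [669.54 274.36   0.  ]
```

```bash
python3 -m pendant '[0,0,1,0,0,0,1,0,0,1,0,0,0,1,0,0,1,0,0,0,1,0,0,1,0,0,0,1,0,0,1,0,0,0,1,0,0,1,0,0,0,1,0,0,0.8,0,0,0,1,0,0,0.42,0,0,0,1,0,0,0,0,0,0,1,0.3,0,0,0,0,0,1,0.2,0,0,0,0,0,1]'
python3 -m pendant '[0.25,0,0,0,0,0,1,0.25,0,0,0,0,0,1,0.25,0,0,0,0,0,1,0.25,0,0,0,0,0,1,0.25,0,0,0,0,0,1,0.25,0,0,0,0,0,1,0.25,0,0,0,0,0,1,0.25,0,0,0,0,0,1,0,0,0,0,0,0,1]'
python3 -m pendant '[0.2,0,0,0,0,0,1,0.2,0,0,0,0,0,1,0,0,0,0,0,0,1]'
```

```text
time: 60.1
tool_pos: [420.0, -137.1, 32.5]
tcp_rot: [-3.141, -0.001, -0.35]
contact_force: [-0.5, -0.3, 0.1]
grip_width: 0.4
finger_force: 0.6
time: 61.0
tool_pos: [474.5, -156.8, 31.2]
tcp_rot: [-3.141, 0.004, -0.349]
contact_force: [-5.2, 1.1, 3.6]
grip_width: 0.3
finger_force: 2.5
time: 61.3
tool_pos: [484.7, -160.5, 31.0]
tcp_rot: [-3.141, 0.006, -0.349]
contact_force: [-8.1, 1.6, 5.0]
grip_width: 0.4
finger_force: 3.9
```

```bash
python3 -m pendant '[0.2,0,0,0,0,0,1,0.2,0,0,0,0,0,1,0,0,0,0,0,0,1]'
python3 -m pendant '[0.1,0,0,0,0,0,1,0.1,0,0,0,0,0,1,0,0,0,0,0,0,1]'
python3 -m pendant '[0.1,0,0,0,0,0,1,0,0,0,0,0,0,1]'
python3 - <<'E'
from h import *
for c in("scene","side"):
    capture(c)
    for r in pinpoint(c,"drawer_handle")[:1]: print(c,r["score"],at(c,r["location"],48))
E
```

```text
time: 61.6
tool_pos: [496.2, -164.7, 30.9]
tcp_rot: [-3.141, 0.006, -0.349]
contact_force: [-7.2, 1.4, 3.3]
grip_width: 0.3
finger_force: 3.4
time: 61.9
tool_pos: [502.3, -167.0, 31.0]
tcp_rot: [-3.141, 0.004, -0.349]
contact_force: [-3.8, 0.6, 0.9]
grip_width: 0.6
finger_force: 2.0
time: 62.1
tool_pos: [503.0, -167.2, 30.8]
tcp_rot: [-3.141, 0.009, -0.349]
contact_force: [-12.7, 3.1, 7.4]
grip_width: 0.4
finger_force: 6.2
scene 0.76 [ 522.14521371 -155.30088892   48.        ]
side 0.56 [ 508.48378353 -175.10293917   48.        ]
```

```bash
python3 -m pendant '[0.08,0,0,0,0,0,1,0,0,0,0,0,0,1]'
python3 -m pendant '[-0.4,0,0,0,0,0,1,-0.5,0,0,0,0,0,1,0,0,0,0,0,0,1,0,0,0,0,0,0,1,0,0,0,0,0,0,1]'
python3 - <<'E'
from h import *
for c in("scene","side"):
    capture(c)
    for r in pinpoint(c,"drawer_handle")[:1]: print(c,r["score"],at(c,r["location"],48))
E
```

```text
time: 62.5
tool_pos: [503.0, -167.2, 30.8]
tcp_rot: [-3.141, 0.014, -0.349]
contact_force: [-19.9, 3.9, 13.9]
grip_width: 0.6
finger_force: 10.1
time: 63.0
tool_pos: [484.2, -160.5, 31.7]
tcp_rot: [-3.141, -0.001, -0.349]
contact_force: [-0.6, -0.2, 0.2]
grip_width: 0.5
finger_force: 0.0
scene 0.65 [ 525.20861969 -172.9935919    48.        ]
side 0.78 [ 514.28074653 -164.07725039   48.        ]
```

The drawer hit its stop at 20 N and stayed home when I backed off, so it has latched. I'll retreat and take a final look.

```bash
python3 -m pendant '[-0.9,0,0,0,0,0,1,0,0,-0.9,0,0,0,1,0,0,-0.9,0,0,0,1,0,0,-0.9,0,0,0,1,0,0,-0.9,0,0,0,1,0,0,-0.9,0,0,0,1,0,0,-0.9,0,0,0,1,0,0,-0.9,0,0,0,1,0,-0.9,0,0,0,0,1,0,-0.9,0,0,0,0,1,0,-0.9,0,0,0,0,1,0,0,0,0,0,0,1]'
python3 - <<'E'
from h import *
print(get_obs()["tool_pos"])
a=shot("scene","s20");b=shot("side","d20");w=shot("wrist","w20")
cut=lambda i,x,y,W,H:cv2.resize(i[y:y+H,x:x+W],(400,300),interpolation=2)
g=np.vstack([np.hstack([cut(a,160,140,160,120),cut(a,290,215,160,120)]),np.hstack([cut(b,200,145,160,120),cut(b,230,230,160,120)])])
cv2.imwrite("pics/fin.png",cv2.cvtColor(g,cv2.COLOR_RGB2BGR))
for c in("scene","side"):
    capture(c);print(c,[(round(r["score"],2),np.array(r["location"]).round()) for r in pinpoint(c,"reject_1")])
E
```

```text
time: 64.4
tool_pos: [486.1, -72.4, 220.7]
tcp_rot: [-3.14, 0.001, -0.347]
contact_force: [0.1, -0.3, 0.2]
grip_width: 0.5
finger_force: 0.0
[486.14567345 -72.41907679 220.65164533]
scene []
side []
```

View pics/fin.png

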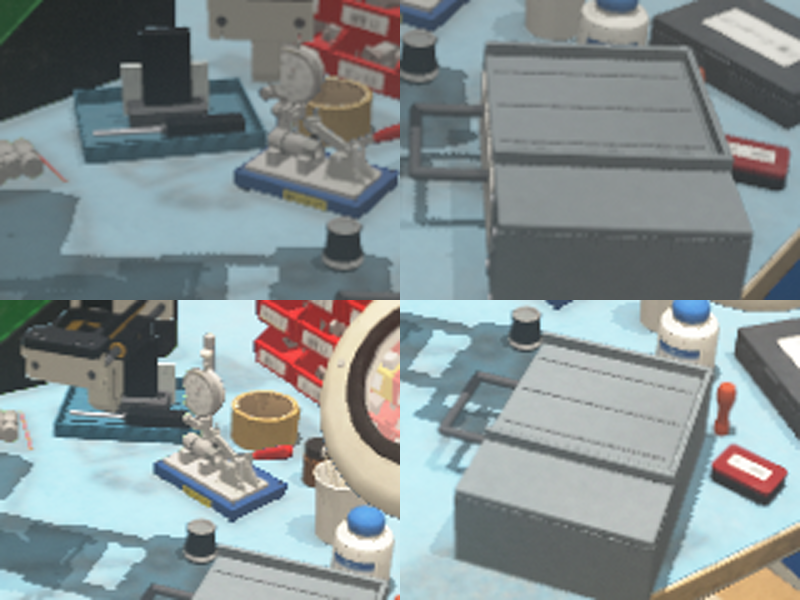

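The deck is empty and the drawer is shut. The rod lies flat and the scraper stands upright in the tray, and the loupe and tape roll have not moved. I'm handing the job in.

```bash
python3 -c "
from plant import *
print(close_job())"
```

```text
the job is handed in; nothing more can be done
None
```

The job is handed in at about 64 s: all six rejects are in the drawer, it is pushed home and held (no latch reading; it stayed shut when I backed off), and the rod lies flat with the scraper upright in the tray; I saw no sign the loupe or tape roll moved.

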